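# Put the shoe brush away, shut the organiser and latch it

## Task

Put the beech shoe brush away: take it in under the half-open lid and set it gently down on its bristles, lying lengthwise, in the empty wide bay of the clear organiser. Then swing the lid gently all the way shut with its latch still up and clear, and last press the chrome latch down flat against the front of the box. Leave everything else where it stands.

Things in the scene. Friction and masses are not known exactly. Their poses are not given: they have to be found in the camera images.
- brush: Beech shoe brush, 150 mm long (its x axis) x 46 wide (y) x 46 high (z), about 160 g, standing on its bristles on the ledge. Stadium-shaped flat beech back with straight upright sides at 26 to 46 mm height (the part to grip, 46 mm across); below it the dark bristle block, 132 x 36 mm, 26 mm high, rigid. Both ends are alike. Origin: centre of the bristles' underside.
- organiser: Clear acrylic shoe-care box, 210 mm deep (x) x 206 wide (y) x 64 high to the rim, standing fast on the ledge (it does not move). Walls and divider 4 mm, floor 5 mm thick. A divider of full height along x at y = +21 to +25 mm parts it into the empty wide bay on the -y side (inside 202 x 120 mm, 59 mm deep) and a narrow bay on the +y side, where a small tin lies. Origin: centre of the underside; +x points to the hinge side (away from the robot), -x to the latch front.
- bay (a point): Centre of the floor of the empty wide bay, 5 mm above the ledge; axes as the organiser's (x lengthwise, walls at x = -101 and +101 mm, y = -60 and +60 mm, rim 59 mm above).
- lid (a joint): Lid angle about its hinge along y, rad: 0 = shut flat on the rim, grows as it opens; starts half open (0.93 to 1.03) and a stop in the hinge lets it go no further than 1.05, so it leans over the box towards the robot and a tool held upright cannot reach the bay's middle. Stiff friction hinge: it stays where it is left; 1 to 3 N pressed down near its free edge moves it, and it closes against a firm stop at 0.
- lid_hinge (a point): On the lid's hinge axis (along the organiser's y), at the middle of its length: organiser x = +105, z = 67 mm. The lid is a flat clear plate 5 mm thick, 206 mm wide, reaching 210 mm from this axis; the axis lies in the plate's mid-plane.
- lid_edge (a point): Top (outer) face of the lid at the middle of its free edge, 210 mm from the hinge axis; moves with the lid.
- latch (a joint): Latch angle about its pivot on the lid's free edge, rad: 0 = hanging at a right angle to the lid, flat against the front of the box when the lid is shut (firm stop); pi/2 = sticking straight out in the lid's plane, towards the robot. Starts at 1.35 to 1.75, range 0 to 1.9. Stiff: stays where it is left, about 1 to 2 N at its tip moves it.
- latch_pivot (a point): On the latch's pivot axis (along the organiser's y), mid-width; 213.5 mm from the hinge axis in the lid's mid-plane. With the lid shut it lies at organiser x = -108.5, y = 0, z = 67 mm.
- latch_tip (a point): Free end of the latch, 43 mm from the pivot, mid-width. The latch is a chrome hasp plate, 45 mm wide, 4 mm thick, with an 11 x 9 mm window (18 to 27 mm from the pivot) that goes over a keeper stud on the box front; the stud does not reach through the plate.
- tin_large: Closed polish tin with black lid, 80 mm across, 28 high; bystander on the ledge. Origin: centre of its underside.
- tin_small: Closed polish tin, plain metal, 66 mm across, 24 high; bystander lying in the organiser's narrow bay. Origin: centre of its underside.
- shoe_horn: Chrome shoe horn lying on the ledge, 190 mm long (x), 42 wide, 11 high; bystander. Origin: near its middle, underside.
- mug: Enamel mug, 80 mm across, 85 high, handle to its +y; bystander. Origin: centre of its underside.
- tea_jar: Amber glass jar, 68 mm across, 105 high, behind and beside the organiser; bystander. Origin: centre of its underside.
- sugar_bowl: Blue bowl, 96 mm across, 55 high, behind and beside the organiser; bystander. Origin: centre of its underside.
Mind the look-alikes: they are no part of the job. What is shaped like the brush but blue or red is not meant.

How it is judged:
By the outcome, as a careful person would: the job done as asked, in the order asked, and still so for the second after the job is handed in, with the robot touching nothing.
It also fails if it takes over 72 s, if anything falls off the work surface, if the arm or the gripper's body presses on something with over 40 N, if the wrist force passes 120 N, or if a joint passes its speed limit or range.

## Robot

A 6-joint arm with a two-finger parallel gripper is mounted at the origin on the work surface. World frame = base frame: x ahead of the robot, y to its left, z up, the work surface at z = 0. Lengths are in m, angles in rad, forces in N, time in s.
With the tool pointing down it reaches from about 0.3 to 0.875 m from the base axis. Payload 6.4 kg.
Tool frame: the origin (TCP) lies midway between the tips of the shut fingers; the grasp point (between the pads) lies 19 mm behind it; x points along the fingers, y is the direction in which the jaws open and shut, and the axes are right-handed (so a half turn about x gives the same grasp; the last joint's range is limited). The gripper opens to 85 mm and grips with 20 to 120 N. Pads are 22 mm wide; open, the fingers measure 114 mm over their backs; the gripper's body (76 mm by 85 mm) begins 54 mm behind the grasp point. The pads swing forward as they close: fully open they stand 13 mm farther back than shut.
Start: joints at [1.116, 0.181, 1.607, -0, 1.354, -0.206], TCP at [0.142, 0.557, 0.199] pointing down, gripper open.
Joint ranges: [-2.99, 2.99], [-0.89, 2.07], [0.3, 2.58], [-1.14, 4.28], [0, 2.63], [-3.12, 3.12]. Speed limits (rad/s): [2.57, 2.57, 3.01, 3.14, 3.14, 3.14].

## Interface

Orientations are given as a unit quaternion [w, x, y, z].
In Python, from bench import ctrl gives the robot as it stands.
- The arm moves only by the tool step_arm, never from a script. Its argument "motion" is a list of rows, each a list of 7 numbers: the shift along the tool's x, y, z in mm, then the turn, a rotation vector about the tool's x, y, z in degrees, then the closure in counts, from 0 (fully open) to 255 (shut). In form: [[tx, ty, tz, rx, ry, rz, hand], ...]. A call has 1 to 10 rows; each row is the pose to reach, as a shift and turn from the pose commanded when the call began, along the tool's axes at that moment; what a row does not reach only later rows make up. A row lasts 1/8 s, in which the tool goes at most 62.5 mm and 10.7 degrees, less where a joint would pass 70% of its speed; a pose out of reach is approached as far as the arm can. A call with a gripper value outside its range is refused whole. The fingers move at their own pace and stop on an object; the grip force is fixed at half the most. Time passes only in rows, so rows that repeat a pose let the fingers close. It gives the time, the measured TCP pose, the force and the opening at its end, in the units of the state.
- ctrl.get_obs(): the state, without advancing time (a new reading comes with each control period).
- ctrl.camera(name): name is "scene" or "top" or "wrist"; returns (picture, depth): 420x560x3 uint8, red, green, blue; 420x560 float32, m along the optical axis (not along the pixel's ray), 0 where there is no reading.
- ctrl.camera_info(name): a dict with "fx", "fy", "cx", "cy" (pixels), "T" (4x4, takes a point from camera to world coordinates); the wrist camera has in their place "hand_eye" (4x4, takes a point from camera to tool coordinates, whose origin is the TCP and whose axes are the tool frame's). Camera axes: x right, y down, z forward; pixel columns grow to the right and rows downward; lengths in m; the calibration is good to about 2 mm. A picture is of the moment at which its call begins: read the wrist's pose just before it. camera_info takes no time and is no camera call.
- ctrl.hand_in(): hands the job in, once; it reports no verdict.
The state is a dict: "time_s": time; "q": joint angles; "dq": joint speeds; "joint_efforts": joint torques, N m; "eef_pos": TCP position; "eef_rot": TCP orientation; "wrist_force": force on the tool from outside, world axes, zero at the start; "torque": the same for the moment, N m; "opening": opening from 0.0 (shut) to 1.0 (fully open).
Only numpy, scipy, OpenCV 4.12 (cv2) and the standard library are available. Lean on these libraries where they do the work, as an engineer would, in place of code of your own. Each camera call takes 0.05 s, during which the arm holds its last target. There are 200 camera calls.

## Working session

There is one attempt and no reset: what is moved stays moved. The work goes in short steps, Python scripts to look and compute and a tool call to move; the robot and the scene stay as the last step left them, time stands still between calls to the robot, and variables do not carry over. Pictures are saved under pics/ and viewed, about 8 in all and at most 12, crops included, and the job is handed in when it is done.

Besides the shell and the picture viewer there is one more tool, called by a JSON object that holds its "name" and its "arguments". step_arm: Moves the arm, as the interface text tells. Its arguments: {"type":"object","properties":{"motion":{"type":"array","items":{"type":"array","items":{"type":"number"}}}},"required":["motion"]}

```bash
ls; mkdir -p pics; cat > h.py <<'E'
import numpy as np, cv2
from bench import ctrl
from scipy.spatial.transform import Rotation as R
def cam(n):
    o=ctrl.get_obs(); p,d=ctrl.camera(n); c=ctrl.camera_info(n)
    if 'T' in c: T=np.array(c['T'])
    else:
        W=np.eye(4); q=o['eef_rot']; W[:3,:3]=R.from_quat([q[1],q[2],q[3],q[0]]).as_matrix(); W[:3,3]=o['eef_pos']; T=W@np.array(c['hand_eye'])
    v,u=np.indices(d.shape)
    X=np.stack([(u-c['cx'])/c['fx']*d,(v-c['cy'])/c['fy']*d,d],-1)@T[:3,:3].T+T[:3,3]
    X[d==0]=np.nan
    return p,d,X,c,T
def save(n,p,s=1): cv2.imwrite('pics/'+n,cv2.resize(p[...,::-1],None,fx=s,fy=s,interpolation=cv2.INTER_CUBIC))
def proj(c,T,P):
    q=(np.asarray(P)-T[:3,3])@T[:3,:3]; return np.stack([c['fx']*q[...,0]/q[...,2]+c['cx'],c['fy']*q[...,1]/q[...,2]+c['cy']],-1)
E
python3 - <<'E'
from h import *
print(ctrl.get_obs())
for n in('scene','top'):
    p,d,X,c,T=cam(n); save(n+'0.png',p,1.4); np.savez('/tmp/'+n,p=p,d=d,X=X,T=T,k=[c['fx'],c['fy'],c['cx'],c['cy']])
    print(n,T.round(3).tolist(),c['fx'])
print(ctrl.camera_info('wrist'))
E
```

```text
pics
{'time_s': 0.0, 'q': array([ 1.11564474e+00,  1.81546759e-01,  1.60800438e+00,  7.56069249e-06,
        1.35377929e+00, -2.06293184e-01]), 'dq': array([-0.000551  ,  0.00083941, -0.00023148, -0.00064928,  0.00189542,
       -0.00096797]), 'joint_efforts': array([-1.23533482e-03, -4.44865930e+01, -3.51337659e+01, -2.84312628e-04,
        8.91505071e-03, -3.04510525e-05]), 'eef_pos': array([0.14132858, 0.55674246, 0.19788273]), 'eef_rot': array([ 0.70143759,  0.08717816,  0.70184155, -0.08833866]), 'wrist_force': array([0.04483264, 1.10389177, 1.08893179]), 'torque': array([-0.00098437,  0.00855801,  0.03194047]), 'opening': 0.999788562099064}
scene [[-0.978, 0.124, -0.166, 0.679], [0.207, 0.588, -0.782, 0.797], [0.001, -0.799, -0.601, 0.719], [0.0, 0.0, 0.0, 1.0]] 465.8266634490891
top [[0.013, -0.976, 0.217, 0.26], [-1.0, -0.014, 0.0, -0.007], [0.003, -0.217, -0.976, 1.145], [0.0, 0.0, 0.0, 1.0]] 463.16867169364457
{'fx': 299.69430694131484, 'fy': 299.69430694131484, 'cx': 279.9611718938648, 'cy': 211.41074784436, 'hand_eye': array([[ 5.48934879e-04, -3.26712395e-01,  9.45123648e-01,
        -1.75631384e-01],
       [ 9.99999576e-01,  8.77912252e-04, -2.77328614e-04,
         7.44583540e-04],
       [-7.39128934e-04,  9.45123399e-01,  3.26712739e-01,
        -8.46119299e-02],
       [ 0.00000000e+00,  0.00000000e+00,  0.00000000e+00,
         1.00000000e+00]])}
```

View pics/scene0.png

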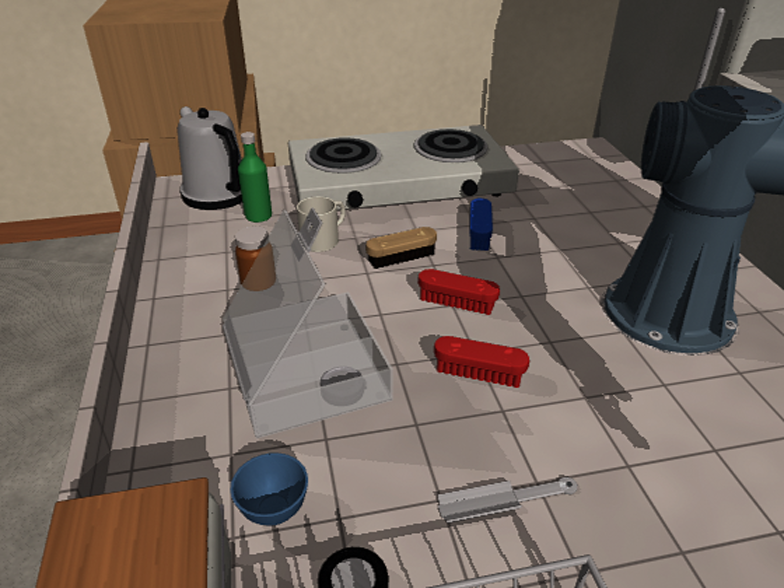

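View pics/top0.png

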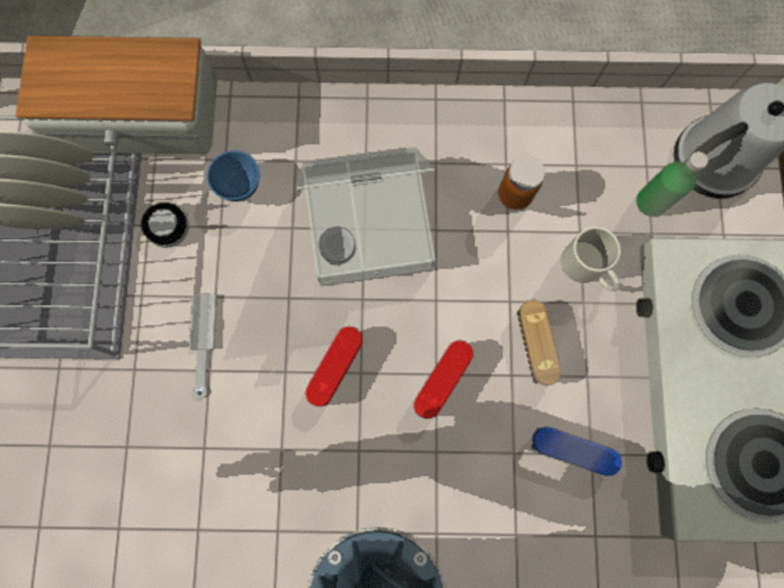

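The candidates for the brush, in top-picture pixels, are:
- beech at (540,342)
- red at (335,366) and (444,378)
- blue at (577,450)

I choose the beech one at (540,342), which is at (400,245) in the scene picture. The mug at (592,255) is close to its far end. The organiser is at (370,215), with its hinge on the far side and the tin in the left (+y) bay.

```bash
python3 - <<'E'
from h import *
for n in('top','scene'):
    D=np.load('/tmp/%s.npz'%n); p,X,d=D['p'],D['X'],D['d']
    hsv=cv2.cvtColor(p,cv2.COLOR_RGB2HSV)
    m=(hsv[...,0]>8)&(hsv[...,0]<25)&(hsv[...,1]>80)&(X[...,2]>.035)&(X[...,2]<.056)&(X[...,0]<.7)&(abs(X[...,1])<.6)
    P=X[m]; 
    P=P[np.linalg.norm(P[:,:2]-np.median(P[:,:2],0),axis=1)<.09]
    print(n,len(P),np.median(P[:,2]),cv2.minAreaRect((P[:,:2]*1000).astype(np.float32)))
    # box region heights
    B=(X[...,0]>.3)&(X[...,0]<.85)&(X[...,1]>-.12)&(X[...,1]<.2)&(X[...,2]>.01)
    z=X[...,2][B]; print(np.histogram(z,bins=np.arange(0,.3,.01)))
D=np.load('/tmp/top.npz');X=D['X']
# corners in top picture, 800-scale px -> rays at z=rim
f=D['k'];T=D['T']
def ray(u,v,z):
    r=T[:3,:3]@np.array([(u-f[2])/f[0],(v-f[3])/f[1],1]); s=(z-T[2,3])/r[2]; return (T[:3,3]+s*r).round(3)
for u,v,z in((318,283,.064),(434,264,.064),(300,168,.064),(420,150,.064),(322,284,0),(435,270,0)): print(u,v,ray(u/1.4,v/1.4,z), X[int(v/1.4),int(u/1.4)])
save('crop_box.png',D['p'][95:215,200:330],6)
z=np.nan_to_num(X[...,2]); 
zz=(np.clip(z,0,.3)/.3*255).astype(np.uint8); s=np.load('/tmp/scene.npz')
save('box_scene.png',s['p'][130:320,150:290],4)
zs=(np.clip(np.nan_to_num(s['X'][...,2]),0,.3)/.3*255).astype(np.uint8)
cv2.imwrite('pics/z.png',np.hstack([cv2.resize(cv2.applyColorMap(zz,2)[95:215,200:330],(390,390)),cv2.resize(cv2.applyColorMap(zs,2)[130:320,150:290],(390,530))[:390]]))
E
```

```text
top 1118 0.047142448947364746 ((427.7579040527344, -272.831787109375), (146.66842651367188, 47.827980041503906), 10.729907035827637)
(array([   0,  425,  414,  403, 1876,  299,  537,   78,  108,   66,   70,
         72,   76,   79,   79,   82,   83,   82,   97,   88,   97,  103,
         90,  108,  248,   16,   15,   13,   48]), array([0.  , 0.01, 0.02, 0.03, 0.04, 0.05, 0.06, 0.07, 0.08, 0.09, 0.1 ,
       0.11, 0.12, 0.13, 0.14, 0.15, 0.16, 0.17, 0.18, 0.19, 0.2 , 0.21,
       0.22, 0.23, 0.24, 0.25, 0.26, 0.27, 0.28, 0.29]))
scene 582 0.04510195920340826 ((428.49609375, -271.92095947265625), (149.30966186523438, 52.92747497558594), 8.982614517211914)
(array([   0, 1076, 1232, 1188, 2254,  792,  789,  256,  289,  260,  273,
        258,  271,  271,  280,  274,  288,  282,  290,  288,  299,  312,
        298,  306,  215,   69,   68,   64,   32]), array([0.  , 0.01, 0.02, 0.03, 0.04, 0.05, 0.06, 0.07, 0.08, 0.09, 0.1 ,
       0.11, 0.12, 0.13, 0.14, 0.15, 0.16, 0.17, 0.18, 0.19, 0.2 , 0.21,
       0.22, 0.23, 0.24, 0.25, 0.26, 0.27, 0.28, 0.29]))
318 283 [0.52  0.108 0.064] [0.53583465 0.11541725 0.00092339]
434 264 [ 0.557 -0.091  0.064] [ 0.57665989 -0.09593196 -0.00257996]
300 168 [0.731 0.148 0.064] [0.75788039 0.15760992 0.00231724]
420 150 [ 0.769 -0.066  0.064] [ 0.80027088 -0.06985221 -0.00189705]
322 284 [0.534 0.108 0.   ] [0.53084422 0.10568383 0.02204655]
435 270 [ 0.563 -0.098  0.   ] [ 0.56505042 -0.09561106  0.00112554]
```

View pics/crop_box.png

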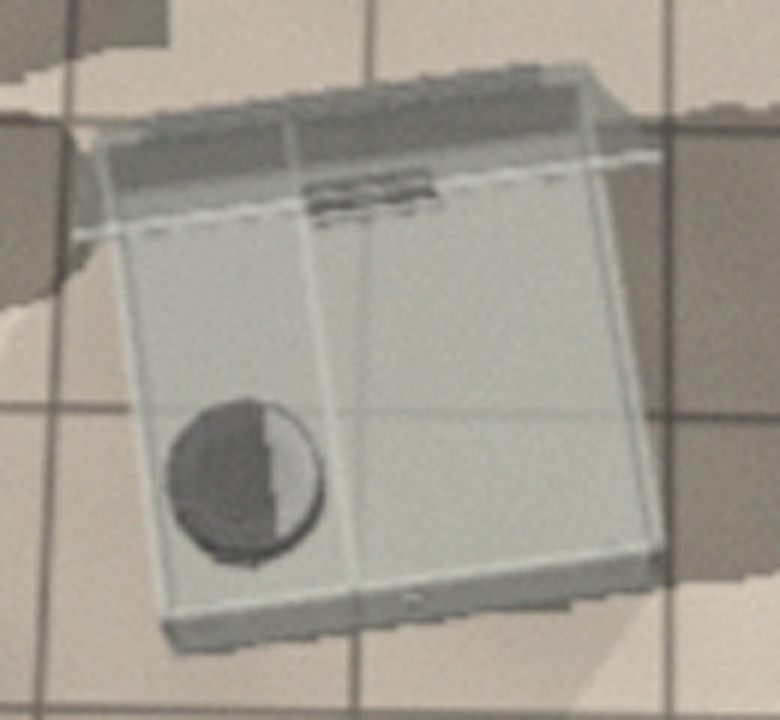

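View pics/box_scene.png

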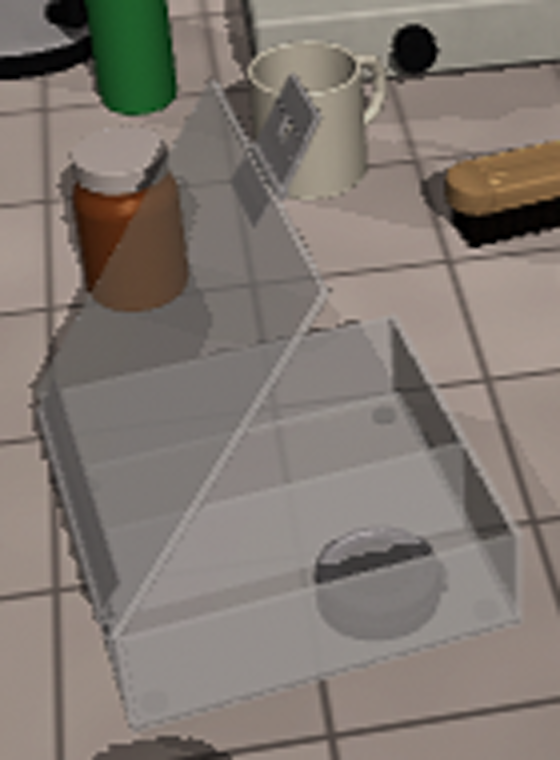

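The front rim corners in the crop are at (165,615) and (655,550). The divider is at (340,400) and the lid's free edge runs from (75,235) to (660,155). The scene crop shows the lid leaning over the box with the latch up at its free edge (290,135). Next I fit the organiser to the depth data.

```bash
cat > fit.py <<'E'
from h import *
from scipy.optimize import least_squares
t=np.load('/tmp/top.npz'); s=np.load('/tmp/scene.npz')
yaw=np.arctan2(-.091-.108,.557-.520)+np.pi/2
c0=np.array([.645,.025])
def inbox(P,c,yaw):
    C,S=np.cos(yaw),np.sin(yaw); q=P[:,:2]-c
    return np.c_[q@[C,S],q@[-S,C],P[:,2]]
def fitp(n):
    global c0
    X=n['X'].reshape(-1,3); X=X[np.isfinite(X[:,0])]
    return X[(abs(X[:,0]-.65)<.25)&(abs(X[:,1]-.03)<.25)]
PT,PS=fitp(t),fitp(s)
p=np.r_[c0,yaw]
for it in range(6):
    ft=[];
    for nm,P in(('t',PT),('s',PS)):
        L=inbox(P,p[:2],p[2]); tol=.012 if it<2 else .006
        z=(L[:,2]>.012)&(L[:,2]<.058)
        for ax,v in((0,-.105),(0,.105),(1,-.103),(1,.103),):
            k=z&(abs(L[:,ax]-v)<tol)&(abs(L[:,1-ax])<.098); ft.append((P[k],ax,v,nm))
    def res(x):
        return np.concatenate([ (inbox(P,x[:2],x[2])[:,ax]-v)/.003/np.sqrt(max(len(P),30)/30) for P,ax,v,_ in ft])
    p=least_squares(res,p,loss='soft_l1').x
print('box',p.round(4),np.degrees(p[2]))
for P,ax,v,nm in ft: 
    if len(P): print(nm,ax,v,len(P),(np.median(inbox(P,p[:2],p[2])[:,ax])-v)*1000)
for nm,P in(('t',PT),('s',PS)):
    L=inbox(P,p[:2],p[2]); 
    k=(L[:,2]>.09)&(L[:,2]<.215)&(abs(L[:,1])<.1)&(L[:,0]<.105); r=np.arctan2(L[k,2]-.067,.105-L[k,0]); 
    print(nm,k.sum(),np.percentile(r,[5,25,50,75,95]).round(3))
    A=L[k]; f=np.polyfit(A[:,2],A[:,0],1) if nm=='s' else None; print(f)
    k=(L[:,2]>.22)&(L[:,2]<.32)&(L[:,0]<.12); print('latch/edge',k.sum(),L[k].min(0).round(3),L[k].max(0).round(3)); 
np.save('/tmp/box.npy',p)
E
python3 fit.py
```

```text
box [0.6513 0.0285 0.1591] 9.116182906877569
t 0 -0.105 365 -0.7748872598307976
t 1 -0.103 126 2.865448292851944
t 1 0.103 72 -5.093025466297238
s 0 -0.105 312 1.8218433848873756
s 0 0.105 20 -2.555527969855212
s 1 -0.103 420 2.295121811280984
s 1 0.103 1523 -1.355543925963043
t 1003 [0.995 0.999 1.005 1.019 1.06 ]
None
latch/edge 538 [-0.038 -0.104  0.22 ] [0.006 0.101 0.287]
s 3283 [0.973 0.981 0.985 0.991 1.007]
[-0.6698348   0.15045712]
latch/edge 1052 [-0.038 -0.105  0.22 ] [0.005 0.104 0.283]
```

```bash
cat >> h.py <<'E'
def Rt(yaw,th):
    a,t=np.radians([yaw,th]); h=np.array([np.cos(a),np.sin(a),0]); z3=np.array([0,0,1.])
    x=np.sin(t)*h-np.cos(t)*z3; z=np.cos(t)*h+np.sin(t)*z3
    return np.c_[x,np.cross(z,x),z]
def pose():
    o=ctrl.get_obs(); q=o['eef_rot']; return np.array(o['eef_pos']),R.from_quat([q[1],q[2],q[3],q[0]]).as_matrix(),o
BX=np.array([.6513,.0285]); BY=9.3
def B(x,y,z):  # organiser mm -> world m
    a=np.radians(BY); return np.r_[BX+np.array([np.cos(a)*x-np.sin(a)*y,np.sin(a)*x+np.cos(a)*y])/1000,z/1000]
def rel(pts,grasp=False):
    """pts: (world pos, yaw, tilt). prints tool rows"""
    p0,R0,o=pose(); print('t',o['time_s'],'p',p0.round(4),'F',o['wrist_force'].round(1),'open',round(o['opening'],3))
    for P,yaw,th in pts:
        Rg=Rt(yaw,th); P=np.array(P,float)-(Rg[:,0]*-.019 if grasp else 0)
        print((R0.T@(P-p0)*1000).round(1).tolist(),np.degrees(R.from_matrix(R0.T@Rg).as_rotvec()).round(2).tolist())
E
python3 - <<'E'
from h import *
t=np.load('/tmp/top.npz'); p=t['p'].copy(); k=t['k']; c=dict(fx=k[0],fy=k[1],cx=k[2],cy=k[3]); T=t['T']
s=4; u0,v0=200,90
im=cv2.resize(p[90:290,200:420],None,fx=s,fy=s,interpolation=cv2.INTER_CUBIC)[...,::-1].copy()
def poly(P,col,cl=True):
    q=((proj(c,T,np.array(P))-[u0,v0])*s).astype(int); cv2.polylines(im,[q],cl,col,1)
for z,col in((64,(0,0,255)),(0,(255,0,0))): poly([B(x,y,z) for x,y in((-105,-103),(105,-103),(105,103),(-105,103))],col)
poly([B(-105,23,64),B(105,23,64)],(0,255,255))
al=.985; e=lambda r,y:B(105-r*np.cos(al),y,67+r*np.sin(al))
poly([e(0,-103),e(210,-103),e(210,103),e(0,103)],(0,255,0))
a=np.radians(9.8); h=np.array([np.cos(a),np.sin(a)]);n=np.array([-h[1],h[0]]); b=np.array([.428,-.2724])
poly([np.r_[b+h*i*.075+n*j*.023,.046] for i,j in((-1,-1),(1,-1),(1,1),(-1,1))],(0,0,255))
cv2.imwrite('pics/ov.png',cv2.resize(im,None,fx=.85,fy=.85))
p0,R0,o=pose(); print(R0.round(3))
rel([((.43,.2,.3),-30,0),((.36,-.29,.22),9.8,40)])
q=t['X'][(abs(t['X'][...,0]-.28)<.15)&(t['X'][...,1]<-.2)&(t['X'][...,1]>-.45)&(t['X'][...,2]>.03)&(t['p'][...,2]>t['p'][...,0]*1.5)]
print('blue',np.nanmin(q,0),np.nanmax(q,0))
E
```

```text
[[-0.001  0.246  0.969]
 [-0.001  0.969 -0.246]
 [-1.    -0.002 -0.   ]]
t 0.1 p [0.1413 0.5568 0.198 ] F [ 0.2 -0.2  0.3] open 0.999
[-101.7, -274.9, 367.6] [15.75, -0.01, 0.09]
[-21.0, -766.9, 420.5] [-23.04, -39.44, 8.47]
blue [ 0.20847512 -0.44698164  0.03721443] [ 0.28379301 -0.2548817   0.05493992]
```

View pics/ov.png

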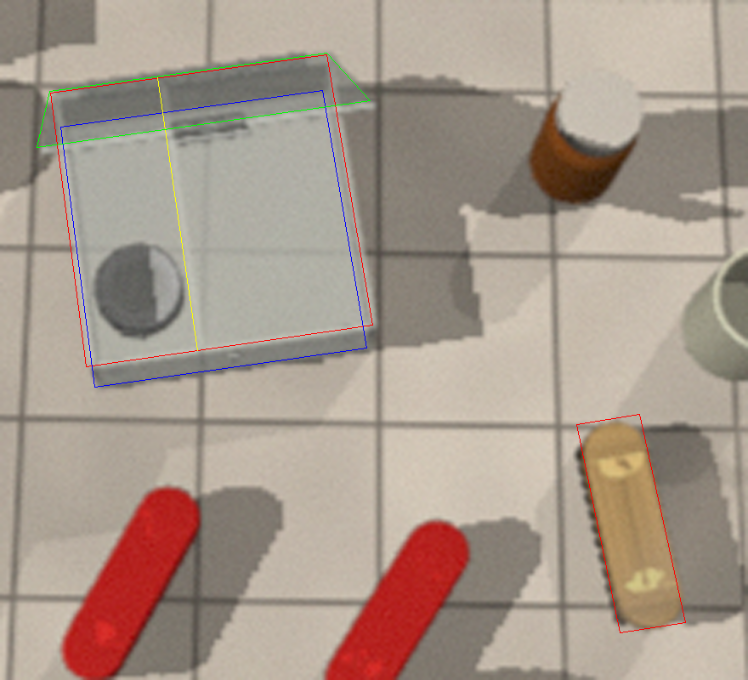

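The overlay matches the organiser's rim, base, divider and lid edge. The beech brush at (630,525) is confirmed, with its box within about 2 mm. Now I move to the via point and then to the tilted pre-grasp.

{"name": "step_arm", "arguments": {"motion": [[-50,-60,80,4,0,0,0],[-100,-120,160,8,0,0,0],[-102,-180,240,12,0,0,0],[-102,-240,320,16,0,0,0],[-102,-275,368,16,0,0,0],[-102,-330,368,8,0,0,0],[-102,-390,370,0,0,0,0],[-102,-450,380,-8,0,0,0],[-102,-510,390,-16,0,0,0],[-102,-560,400,-23,0,0,0]]}}

```text
time_s: 1.35
eef_pos: [0.3864, 0.0468, 0.2979]
eef_rot: [0.705, -0.05, 0.705, 0.05]
wrist_force: [0.4, -0.3, -1.2]
opening: 1.0
```

```bash
python3 - <<'E'
from h import *
b=np.array([.428,-.272,.037]); Rg=Rt(9.8,40)
rel([(b-Rg[:,0]*d,9.8,40) for d in(.16,.10,0)],True)
print(ctrl.get_obs()['q'].round(2))
E
```

```text
t 1.35 p [0.3864 0.0468 0.2979] F [ 0.4 -0.3 -1.2] open 1.0
[152.9, -324.0, -94.8] [-1.57, -39.99, 0.57]
[198.9, -322.9, -56.2] [-1.57, -39.99, 0.57]
[275.5, -321.1, 8.0] [-1.57, -39.99, 0.57]
[-0.19 -0.34  1.89  0.    1.59 -1.9 ]
```

{"name": "step_arm", "arguments": {"motion": [[0,-55,0,0,-5,0,0],[20,-110,-20,0,-10,0,0],[40,-165,-40,0,-16,0,0],[60,-220,-60,-1,-22,0,0],[80,-275,-75,-1,-30,0,0],[110,-324,-90,-2,-36,0,0],[153,-324,-95,-2,-40,1,0],[153,-324,-95,-2,-40,1,0],[153,-324,-95,-2,-40,1,0]]}}

```text
time_s: 2.48
eef_pos: [0.4167, -0.229, 0.2139]
eef_rot: [0.888, -0.015, 0.456, 0.056]
wrist_force: [-0.3, -0.5, 0.3]
opening: 0.999
```

```bash
python3 - <<'E'
from h import *
b=np.array([.428,-.272,.037]); Rg=Rt(9.8,40)
rel([(b-Rg[:,0]*d,9.8,40) for d in(.10,.05,0)],True)
print(ctrl.get_obs()['q'].round(2))
p,d,X,c,T=cam('wrist'); save('w1.png',p)
hsv=cv2.cvtColor(p,cv2.COLOR_RGB2HSV)
m=(hsv[...,0]>8)&(hsv[...,0]<25)&(hsv[...,1]>80)&(X[...,2]>.040)&(X[...,2]<.056)&(np.linalg.norm(X[...,:2]-b[:2],axis=-1)<.1)
P=X[m]; print(len(P),np.median(P[:,2]),cv2.minAreaRect((P[:,:2]*1000).astype(np.float32)))
E
```

```text
t 2.475 p [ 0.4167 -0.229   0.2139] F [-0.3 -0.5  0.3] open 0.999
[65.7, -49.9, -103.3] [-3.5, -4.28, 0.87]
[115.6, -49.0, -99.6] [-3.5, -4.28, 0.87]
[165.4, -48.1, -95.9] [-3.5, -4.28, 0.87]
[-1.24 -0.36  2.21  0.65  1.24 -3.12]
6346 0.046174075606624426 ((427.0323486328125, -272.4016418457031), (149.09361267089844, 44.897525787353516), 11.490765571594238)
```

Joint 6 has run into its limit (-3.12) at this pose. I'll identify the kinematics from the poses seen so far, so that I can choose a grasp tilt and heading that respect the joint ranges.

```bash
cat > kin.py <<'E'
from h import *
from scipy.optimize import least_squares
data=[([1.11564,.181547,1.608,0,1.35378,-.206293],[.14133,.55674,.19788],[.70143759,.08717816,.70184155,-.08833866])]
def fk(q,g):
    h,L1,L2,L3,d,a=g; E=R.from_euler
    R1=E('z',q[0]); R2=R1*E('y',q[1]); R3=R2*E('y',q[2]); R5=R3*E('z',q[3])*E('y',q[4]); R6=R5*E('z',-0+q[5]*SG)
    p=R1.apply([0,d,h])+R2.apply([0,0,L1])+R3.apply([a,0,L2])+R5.apply([0,0,L3]); 
    return p,R6,R5
SG=1
LIM=np.array([[-2.99,2.99],[-.89,2.07],[.3,2.58],[-1.14,4.28],[0,2.63],[-3.12,3.12]])
E
python3 - <<'E'
import kin; from kin import *
p0,R0,o=pose(); q=o['eef_rot']
D=data+[([-.19,-.34,1.89,0,1.59,-1.9],[.3864,.0468,.2979],None),(list(o['q']),list(p0),None)]
def res(g): return np.concatenate([(fk(a,g)[0]-b)*(1 if i!=1 else .2) for i,(a,b,_) in enumerate(D)])
best=None
for s in range(20):
    r=least_squares(res,np.random.default_rng(s).uniform([.1,.3,.3,.15,.05,-.05],[.3,.6,.6,.4,.2,.05]))
    if best is None or r.cost<best.cost: best=r
print(best.x.round(4),best.cost,(res(best.x)*1000).round(1))
for aa,b in((data[0][0],R.from_quat([.08717816,.70184155,-.08833866,.70143759]).as_matrix()),(o['q'],R0)):
    for s in(1,-1):
        kin.SG=s; print(s,(kin.fk(aa,best.x)[1].as_matrix().T@b).round(3).tolist())
E
```

```text
[0.3124 0.4383 0.5143 0.3514 0.1178 0.0846] 1.39365176107603e-07 [-0.  -0.  -0.  -0.1 -0.2  0.5  0.   0.  -0.1]
1 [[0.0, -1.0, -0.0], [0.0, 0.0, -1.0], [1.0, 0.0, 0.0]]
-1 [[0.0, -0.916, -0.401], [0.0, 0.401, -0.916], [1.0, 0.0, 0.0]]
1 [[0.0, -1.0, -0.0], [-0.0, 0.0, -1.0], [1.0, 0.0, -0.0]]
-1 [[0.0, -0.999, 0.048], [-0.0, -0.048, -0.999], [1.0, 0.0, -0.0]]
```

```bash
cat >> kin.py <<'E'
G=[0.3124,0.4383,0.5143,0.3514,0.1178,0.0846]
M=np.array([[0,-1,0],[0,0,-1],[1,0,0.]])
def ik(P,Rg,q0=None):
    """P = TCP"""
    best=None
    for s in range(8):
        x0=np.random.default_rng(s).uniform(LIM[:,0],LIM[:,1]) if (s or q0 is None) else np.clip(q0,LIM[:,0]+1e-3,LIM[:,1]-1e-3)
        f=lambda q:np.r_[(fk(q,G)[0]-P)*10,R.from_matrix(Rg.T@fk(q,G)[1].as_matrix()@M).as_rotvec()]
        r=least_squares(f,x0,bounds=(LIM[:,0],LIM[:,1]))
        if best is None or r.cost<best.cost-1e-9: best=r
        if best.cost<1e-8: break
    return best.x,np.linalg.norm(best.fun)
E
python3 - <<'E'
from kin import *
b=np.array([.4275,-.272,.037]); q0=ctrl.get_obs()['q']
for hd in(9.8,189.8):
  for th in(0,15,20,25,30,35,40):
    for fl in(0,1):
      Rg=Rt(hd,th)
      if fl: Rg=Rg@np.diag([1,-1,-1])
      if fl and th not in(0,40): continue
      q,e=ik(b+Rg[:,0]*.019,Rg,q0); q2,e2=ik(b+Rg[:,0]*-.06,Rg,q); print(hd,th,fl,q.round(2),round(e,4),'| pre',q2.round(2),round(e2,4))
for th in(25,30,40): 
  Rg=Rt(9.3,th); q,e=ik(B(-10,-39,41)+Rg[:,0]*.019,Rg,q0); print('box',th,q.round(2),round(e,4))
E
```

```text
9.8 0 0 [-0.8   0.28  1.9   0.    0.96 -2.54] 0.0 | pre [-0.8   0.15  1.87 -0.    1.13 -2.54] 0.0
9.8 0 1 [-0.8   0.28  1.9  -0.    0.96  0.6 ] 0.0 | pre [-0.8   0.15  1.87 -0.    1.13  0.6 ] 0.0
9.8 15 0 [-0.96  0.18  2.06  0.33  0.82 -2.92] 0.0 | pre [-1.01  0.01  2.05  0.29  1.   -2.9 ] 0.0
9.8 20 0 [-1.02  0.17  2.1   0.46  0.8  -3.08] 0.0 | pre [-1.09 -0.02  2.11  0.4   0.98 -3.04] 0.0
9.8 25 0 [-1.09  0.16  2.14  0.6   0.79  3.04] 0.0 | pre [-1.17 -0.04  2.16  0.52  0.98  3.09] 0.0
9.8 30 0 [-1.15  0.17  2.18  0.74  0.8   2.87] 0.0 | pre [-1.25 -0.04  2.2   0.63  1.    2.93] 0.0
9.8 35 0 [-1.21  0.18  2.21  0.86  0.83  2.7 ] 0.0 | pre [-1.34 -0.03  2.24  0.73  1.02  2.78] 0.0
9.8 40 0 [-1.28  0.21  2.23  0.98  0.88  2.54] 0.0 | pre [-1.42  0.01  2.27  0.83  1.06  2.63] 0.0
9.8 40 1 [-1.28  0.21  2.23  0.98  0.88 -0.6 ] 0.0 | pre [-1.42  0.01  2.27  0.83  1.06 -0.52] 0.0
189.8 0 0 [-0.8   0.28  1.9   0.    0.96  0.6 ] 0.0 | pre [-0.8   0.15  1.87 -0.    1.13  0.6 ] 0.0
189.8 0 1 [-0.8   0.28  1.9   0.    0.96 -2.54] 0.0 | pre [-0.8   0.15  1.87 -0.    1.13 -2.54] 0.0
189.8 15 0 [-0.67  0.42  1.74 -0.21  1.17  0.83] 0.0 | pre [-0.65  0.34  1.66 -0.2   1.33  0.82] 0.0
189.8 20 0 [-0.64  0.47  1.68 -0.26  1.25  0.88] 0.0 | pre [-0.6   0.41  1.59 -0.25  1.4   0.87] 0.0
189.8 25 0 [-0.6   0.53  1.62 -0.31  1.33  0.92] 0.0 | pre [-0.57  0.48  1.52 -0.29  1.48  0.91] 0.0
189.8 30 0 [-0.58  0.59  1.56 -0.35  1.4   0.96] 0.0 | pre [-0.54  0.55  1.45 -0.33  1.55  0.94] 0.0
189.8 35 0 [-0.55  0.65  1.5  -0.39  1.48  0.98] 0.0 | pre [-0.51  0.63  1.37 -0.37  1.63  0.96] 0.0
189.8 40 0 [-0.53  0.71  1.44 -0.43  1.56  1.  ] 0.0 | pre [-0.48  0.71  1.3  -0.41  1.71  0.98] 0.0
189.8 40 1 [-0.53  0.71  1.44 -0.43  1.56 -2.14] 0.0 | pre [-0.48  0.71  1.3  -0.41  1.71 -2.16] 0.0
box 25 [-0.3   0.34  1.9   0.37  0.54 -2.32] 0.0
box 30 [-0.32  0.32  1.97  0.57  0.45 -2.52] 0.0
box 40 [-0.38  0.31  2.08  1.23  0.36  3.08] 0.0
```

```bash
python3 - <<'E'
from kin import *
q=ctrl.get_obs()['q']
for b in([.4029,-.2763],[.398,-.2772]):
  for th in(15,17,19):
    Rg=Rt(10.4,th)
    for z in(.20,.10,.037): q,e=ik(np.r_[b,z]+Rg[:,0]*.019,Rg,q); print(b,th,z,q.round(2),round(e,4))
for x,z in((-160,140),(-47,111),(-47,41),(-35,41)):
    Rg=Rt(9.3,17); q,e=ik(B(x,-45,z)+Rg[:,0]*.019,Rg,q); print('box',x,z,q.round(2),round(e,4))
g=[.4029,-.2763]
rel([((*g,z),10.4,17) for z in(.2,.1,.037)],True)
E
```

```text
[0.4029, -0.2763] 15 0.2 [-1.02 -0.12  1.98  0.26  1.2  -2.86] 0.0
[0.4029, -0.2763] 15 0.1 [-1.02  0.03  2.07  0.3   0.97 -2.93] 0.0
[0.4029, -0.2763] 15 0.037 [-1.02  0.15  2.09  0.33  0.83 -2.99] 0.0
[0.4029, -0.2763] 17 0.2 [-1.04 -0.14  2.    0.3   1.19 -2.9 ] 0.0
[0.4029, -0.2763] 17 0.1 [-1.04  0.02  2.08  0.34  0.97 -2.98] 0.0
[0.4029, -0.2763] 17 0.037 [-1.04  0.15  2.11  0.39  0.82 -3.05] 0.0
[0.4029, -0.2763] 19 0.2 [-1.07 -0.15  2.02  0.34  1.19 -2.94] 0.0
[0.4029, -0.2763] 19 0.1 [-1.07  0.01  2.1   0.39  0.96 -3.03] 0.0
[0.4029, -0.2763] 19 0.037 [-1.07  0.14  2.13  0.44  0.82 -3.12] 0.0
[0.398, -0.2772] 15 0.2 [-1.03 -0.13  1.99  0.26  1.2  -2.87] 0.0
[0.398, -0.2772] 15 0.1 [-1.03  0.02  2.07  0.3   0.98 -2.94] 0.0
[0.398, -0.2772] 15 0.037 [-1.03  0.15  2.1   0.33  0.83 -3.  ] 0.0
[0.398, -0.2772] 17 0.2 [-1.06 -0.14  2.01  0.3   1.2  -2.91] 0.0
[0.398, -0.2772] 17 0.1 [-1.06  0.01  2.09  0.34  0.97 -2.99] 0.0
[0.398, -0.2772] 17 0.037 [-1.06  0.14  2.12  0.39  0.82 -3.06] 0.0
[0.398, -0.2772] 19 0.2 [-1.08 -0.16  2.02  0.34  1.19 -2.95] 0.0
[0.398, -0.2772] 19 0.1 [-1.08  0.    2.11  0.39  0.96 -3.05] 0.0
[0.398, -0.2772] 19 0.037 [-1.08  0.14  2.13  0.43  0.82 -3.12] 0.0034
box -160 140 [-0.43 -0.09  2.09  0.21  0.9  -2.28] 0.0
box -47 111 [-0.31  0.2   1.85  0.18  0.83 -2.14] 0.0
box -47 41 [-0.31  0.32  1.88  0.21  0.69 -2.18] 0.0
box -35 41 [-0.29  0.34  1.85  0.2   0.7  -2.17] 0.0
t 2.525 p [ 0.4169 -0.229   0.2142] F [-0.1  0.1  0.3] open 0.996
[17.3, -45.8, -29.3] [-4.13, 18.74, 0.44]
[98.5, -48.3, -87.7] [-4.13, 18.74, 0.44]
[149.7, -49.9, -124.4] [-4.13, 18.74, 0.44]
```

{"name": "step_arm", "arguments": {"motion": [[10,-20,-15,-2,9,0,0],[17,-46,-29,-4,19,0,0],[17,-46,-29,-4,19,0,0],[17,-46,-29,-4,19,0,0],[17,-46,-29,-4,19,0,0]]}}

```text
time_s: 3.15
eef_pos: [0.4076, -0.2756, 0.1825]
eef_rot: [0.8, -0.054, 0.594, 0.068]
wrist_force: [0.3, -0.7, 0.4]
opening: 0.997
```

```bash
python3 - <<'E'
from h import *
g=[.4029,-.2763]
rel([((*g,z),10.4,17) for z in(.1,.065,.037)],True)
print(ctrl.get_obs()['q'].round(2))
E
```

```text
t 3.15 p [ 0.4076 -0.2756  0.1825] F [ 0.3 -0.7  0.4] open 0.997
[96.6, 0.7, -28.4] [-0.36, -0.18, 0.43]
[130.1, 0.9, -38.5] [-0.36, -0.18, 0.43]
[156.9, 1.0, -46.6] [-0.36, -0.18, 0.43]
[-1.04 -0.14  2.    0.29  1.19 -2.88]
```

{"name": "step_arm", "arguments": {"motion": [[45,1,-13,0,0,0,0],[97,1,-28,0,0,0,0],[130,1,-39,0,0,0,0],[150,1,-45,0,0,0,0],[161,1,-48,0,0,0,0],[161,1,-48,0,0,0,0]]}}

```text
time_s: 3.9
eef_pos: [0.4081, -0.2759, 0.0142]
eef_rot: [0.8, -0.053, 0.594, 0.068]
wrist_force: [0.0, -0.1, -0.0]
opening: 0.999
```

{"name": "step_arm", "arguments": {"motion": [[0,0,0,0,0,0,130],[0,0,0,0,0,0,255],[0,0,0,0,0,0,255],[0,0,0,0,0,0,255],[0,0,0,0,0,0,255],[0,0,0,0,0,0,255]]}}

```text
time_s: 4.65
eef_pos: [0.4104, -0.2786, 0.0168]
eef_rot: [0.801, -0.056, 0.593, 0.066]
wrist_force: [-0.9, 0.6, 13.4]
opening: -0.002
```

```bash
python3 - <<'E'
from h import *
p0,R0,o=pose(); print(p0.round(4),o['opening'],o['wrist_force'].round(1),(p0-R0[:,0]*.019).round(4))
p,d,X,c,T=cam('wrist'); save('w2.png',p)
rel([(p0+[0,0,.05],10.4,17),(p0+[0,0,.1],10.4,17)])
E
```

```text
[ 0.4104 -0.2786  0.0168] -0.0019546030275554398 [-0.9  0.6 13.4] [ 0.4049 -0.2794  0.035 ]
t 4.7 p [ 0.4104 -0.2786  0.0168] F [-0.1  1.2 13.3] open 0.0
[-47.9, -0.6, 14.6] [-0.29, -0.07, 0.71]
[-95.7, -1.1, 29.1] [-0.29, -0.07, 0.71]
```

View pics/w2.png

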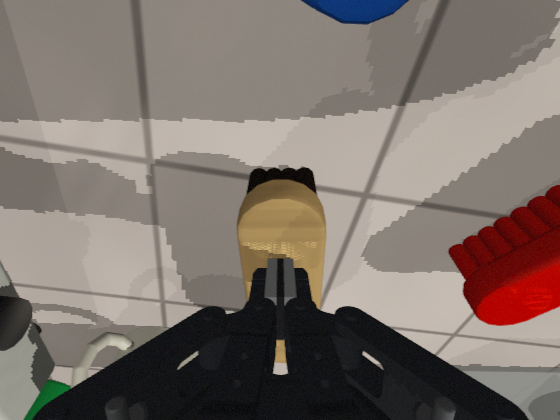

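The fingers closed completely (opening 0). They lie over the brush back at (280,290) and did not grip it. I'll check the brush's pose with the fixed cameras.

```bash
python3 - <<'E'
from h import *
p,d,X,c,T=cam('scene'); 
save('s2.png',p[140:230,230:340],6)
hsv=cv2.cvtColor(p,cv2.COLOR_RGB2HSV)
m=(hsv[...,0]>8)&(hsv[...,0]<25)&(hsv[...,1]>80)&(np.linalg.norm(X[...,:2]-[.428,-.272],axis=-1)<.1)&(X[...,2]>.01)
P=X[m]; print(len(P),P.min(0).round(3),P.max(0).round(3),np.percentile(P[:,2],[5,50,95]))
p,d,X,c,T=cam('wrist')
hsv=cv2.cvtColor(p,cv2.COLOR_RGB2HSV)
m=(hsv[...,0]>8)&(hsv[...,0]<25)&(hsv[...,1]>80)&(np.linalg.norm(X[...,:2]-[.428,-.272],axis=-1)<.12)&(X[...,2]>.01)
P=X[m]; A=np.c_[P[:,:2],np.ones(len(P))]; print(np.linalg.lstsq(A,P[:,2],rcond=None)[0],P.min(0),P.max(0))
E
```

```text
758 [ 0.354 -0.304  0.01 ] [ 0.502 -0.238  0.055] [0.01503941 0.04334501 0.04745167]
[ 0.08197875 -0.00483426  0.01186303] [ 0.35315154 -0.32192295  0.01007435] [ 0.49954152 -0.24821669  0.13177648]
```

View pics/s2.png

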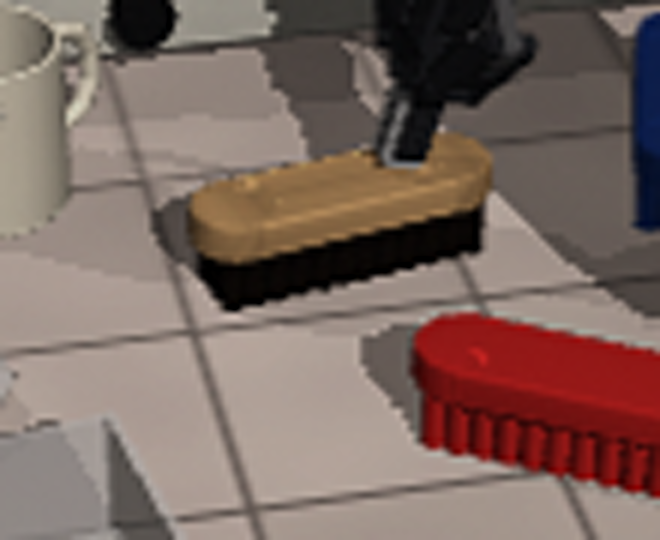

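The scene crop shows the brush still upright, with the shut fingertips standing on its back at (405,163). So the pads slid up over its top edge. I'll lift off and measure where the fingertips really are relative to the TCP.

{"name": "step_arm", "arguments": {"motion": [[-30,0,9,0,0,0,255],[-70,0,21,0,0,0,255],[-96,-1,29,0,0,0,255],[-96,-1,29,0,0,0,255],[-96,-1,29,0,0,0,255]]}}

```text
time_s: 5.42
eef_pos: [0.4083, -0.276, 0.1139]
eef_rot: [0.8, -0.054, 0.594, 0.068]
wrist_force: [0.4, 0.3, -0.6]
opening: -0.003
```

```bash
cat > tip.py <<'E'
from h import *
p0,R0,o=pose(); p,d,X,c,T=cam('wrist')
L=(X-p0)@R0   # tool frame mm
L=L*1000; k=(np.abs(L[...,1])<70)&(np.abs(L[...,2])<45)&(L[...,0]>-70)&(L[...,0]<25)
pts=L[k]; print(o['opening'],o['wrist_force'].round(1),len(pts)); 
for a in range(-50,25,5):
    q=pts[(pts[:,0]>=a)&(pts[:,0]<a+5)]
    if len(q): print(a,len(q),np.percentile(q[:,1],[0,25,50,75,100]).round(0),np.percentile(q[:,2],[0,50,100]).round(0))
E
python3 tip.py
python3 - <<'E'
from h import *
p,d,X,c,T=cam('top')
hsv=cv2.cvtColor(p,cv2.COLOR_RGB2HSV)
m=(hsv[...,0]>8)&(hsv[...,0]<25)&(hsv[...,1]>80)&(np.linalg.norm(X[...,:2]-[.428,-.272],axis=-1)<.1)&(X[...,2]>.035)&(X[...,2]<.056)
P=X[m];print(len(P),cv2.minAreaRect((P[:,:2]*1000).astype(np.float32)),np.median(P[:,2]))
p,d,X,c,T=cam('scene')
hsv=cv2.cvtColor(p,cv2.COLOR_RGB2HSV)
m=(hsv[...,0]>8)&(hsv[...,0]<25)&(hsv[...,1]>80)&(np.linalg.norm(X[...,:2]-[.428,-.272],axis=-1)<.1)&(X[...,2]>.035)&(X[...,2]<.056)
P=X[m];print(len(P),cv2.minAreaRect((P[:,:2]*1000).astype(np.float32)),np.median(P[:,2]))
p0,R0,_=pose(); k=(np.linalg.norm(X-p0,axis=-1)<.08)&(X[...,2]>.06); L=(X[k]-p0)@R0*1000; print('scene-seen tool x max',np.percentile(L[:,0],[50,95,99,100]), p0)
E
```

```text
-0.00338265844585111 [ 0.4  0.3 -0.6] 2044
-50 306 [-13.  -7.   0.   7.  14.] [-11.  -7.  -6.]
-45 241 [-13.  -6.   1.   7.  14.] [-11. -10.  -6.]
-40 110 [-11.  -3.   0.   4.  12.] [-11. -10.  -6.]
-35 1 [-3. -3. -3. -3. -3.] [-9. -9. -9.]
826 ((430.16619873046875, -272.7820129394531), (143.08782958984375, 48.3803825378418), 11.6354341506958) 0.04709269529100513
574 ((428.3724060058594, -272.0453186035156), (149.75379943847656, 50.921138763427734), 10.388520240783691) 0.04513361969377033
scene-seen tool x max [-56.12016714 -35.68874095 -33.33412362 -32.79512545] [ 0.40804407 -0.27552792  0.11312116]
```

Both cameras put the shut fingertips about 34 mm behind the reported TCP, so the tool offset is off. I'll check this at the open and half-open positions.

{"name": "step_arm", "arguments": {"motion": [[0,0,0,0,0,0,110],[0,0,0,0,0,0,110],[0,0,0,0,0,0,110],[0,0,0,0,0,0,110]]}}

```text
time_s: 6.08
eef_pos: [0.4086, -0.2765, 0.1145]
eef_rot: [0.8, -0.054, 0.594, 0.068]
wrist_force: [-0.2, -1.2, 0.0]
opening: 0.568
```

```bash
cat >> tip.py <<'E'
p,d,X,c,T=cam('scene'); k=(np.linalg.norm(X-p0,axis=-1)<.09)&(X[...,2]>.06); L=(X[k]-p0)@R0*1000; L=L[L[:,0]>-70]; print('scene',np.percentile(L[:,0],[95,99,100]).round(1)); q=L[L[:,0]>-55]; print(q.min(0).round(0),q.max(0).round(0))
E
python3 tip.py
```

```text
0.5677803925203323 [-0.2 -1.2  0. ] 2858
-50 401 [-38. -26. -24.  28.  38.] [-11.  -7.  11.]
-45 300 [-37. -25.  25.  26.  37.] [-11.  -7.  11.]
-40 121 [-30. -24. -24.  25.  31.] [-11.  -2.  12.]
-35 1 [25. 25. 25. 25. 25.] [1. 1. 1.]
scene [-37.3 -34.6 -34.2]
[-55. -31. -11.] [-34.  40.  14.]
```

{"name": "step_arm", "arguments": {"motion": [[0,0,0,0,0,0,0],[0,0,0,0,0,0,0],[0,0,0,0,0,0,0],[0,0,0,0,0,0,0]]}}

```text
time_s: 6.68
eef_pos: [0.4086, -0.2765, 0.1145]
eef_rot: [0.8, -0.054, 0.594, 0.068]
wrist_force: [-0.4, -0.7, -1.0]
opening: 1.001
```

```bash
python3 tip.py
```

```text
1.0007988719719791 [-0.4 -0.7 -1. ] 2710
-50 227 [-49. -42.  43.  43.  50.] [-11.  -2.  11.]
scene [-47.4 -46.4 -45.4]
[-55. -51. -11.] [-45.  56.  13.]
```

The tips are 34 mm short at every opening: -34 shut, -36 at 48 mm and -47 open. The true grasp point is therefore 54 mm behind the reported TCP, so I correct for that and grasp again.

```bash
sed -i 's/-.019 if grasp/-.054 if grasp/' h.py; python3 - <<'E'
from kin import *
q=ctrl.get_obs()['q']; a=np.radians(10.4); b=np.array([.428,-.2722])-.025*np.array([np.cos(a),np.sin(a)]); print(b)
for th in(15,17,19):
    Rg=Rt(10.4,th)
    for z in(.1,.036): q,e=ik(np.r_[b,z]+Rg[:,0]*.054,Rg,q); print(th,z,q.round(2),round(e,4))
rel([((*b,z),10.4,17) for z in(.09,.06,.036)],True)
E
```

```text
[ 0.40341071 -0.27671298]
15 0.1 [-1.    0.1   2.07  0.31  0.89 -2.94] 0.0
15 0.036 [-1.    0.24  2.08  0.36  0.75 -3.01] 0.0
17 0.1 [-1.02  0.1   2.08  0.36  0.88 -2.99] 0.0
17 0.036 [-1.02  0.24  2.1   0.42  0.74 -3.07] 0.0
19 0.1 [-1.04  0.09  2.1   0.41  0.88 -3.05] 0.0
19 0.036 [-1.04  0.24  2.11  0.46  0.73 -3.12] 0.0089
t 6.775 p [ 0.4086 -0.2765  0.1145] F [-0.8  0.4  0.2] open 0.997
[76.0, 1.2, -11.8] [-0.34, -0.25, 0.41]
[104.7, 1.3, -20.4] [-0.34, -0.25, 0.41]
[127.7, 1.4, -27.3] [-0.34, -0.25, 0.41]
```

{"name": "step_arm", "arguments": {"motion": [[40,1,-6,0,0,0,0],[76,1,-12,0,0,0,0],[105,1,-20,0,0,0,0],[128,1,-27,0,0,0,0],[128,1,-27,0,0,0,0],[128,1,-27,0,0,0,0],[128,1,-27,0,0,0,255],[128,1,-27,0,0,0,255],[128,1,-27,0,0,0,255],[128,1,-27,0,0,0,255]]}}

```text
time_s: 8.02
eef_pos: [0.42, -0.2751, -0.0147]
eef_rot: [0.8, -0.055, 0.594, 0.068]
wrist_force: [-1.9, 0.8, 6.5]
opening: 0.535
```

```bash
python3 - <<'E'
from h import *
p0,R0,o=pose(); print((p0-R0[:,0]*.054).round(4),o['q'].round(2))
rel([(p0+[0,0,z],10.4,17) for z in(.04,.10)])
E
```

```text
[ 0.4045 -0.2775  0.037 ] [-1.01  0.24  2.1   0.41  0.73 -3.06]
t 8.025 p [ 0.42   -0.2751 -0.0147] F [-1.9  0.8  6.5] open 0.535
[-38.3, -0.3, 11.6] [-0.3, -0.2, 0.51]
[-95.7, -0.7, 28.9] [-0.3, -0.2, 0.51]
```

The opening is 0.535, about 45.5 mm, so the brush is gripped. I lift it and check.

{"name": "step_arm", "arguments": {"motion": [[-10,0,3,0,0,0,255],[-20,0,6,0,0,0,255],[-40,0,12,0,0,0,255],[-70,0,21,0,0,0,255],[-100,-1,30,0,0,0,255],[-125,-1,38,0,0,0,255],[-125,-1,38,0,0,0,255],[-125,-1,38,0,0,0,255]]}}

```text
time_s: 9.02
eef_pos: [0.4194, -0.2739, 0.114]
eef_rot: [0.799, -0.054, 0.594, 0.068]
wrist_force: [-0.5, 0.1, -1.8]
opening: 0.531
```

```bash
cat > br.py <<'E'
from h import *
def brush(n='wrist'):
    p0,R0,o=pose(); p,d,X,c,T=cam(n); g=p0-R0[:,0]*.054
    hsv=cv2.cvtColor(p,cv2.COLOR_RGB2HSV)
    m=(hsv[...,0]>8)&(hsv[...,0]<25)&(hsv[...,1]>80)&(np.linalg.norm(X-g,axis=-1)<.13)
    return p,X[m],g,R0,o
if __name__=='__main__':
    p,P,g,R0,o=brush('wrist'); print('opening',o['opening'],o['wrist_force'].round(1),'grasp',g.round(4))
    a=np.radians(float(__import__('sys').argv[1])); h=np.array([np.cos(a),np.sin(a),0]); n=np.array([-h[1],h[0],0]); Q=np.c_[(P-g)@h,(P-g)@n,P[:,2]-g[2]]*1000
    for lo in range(-80,110,10):
        k=(Q[:,0]>=lo)&(Q[:,0]<lo+10)
        if k.sum()>20: print(lo,k.sum(),np.percentile(Q[k,1],[2,98]).round(1),np.percentile(Q[k,2],[10,50,90]).round(1))
    if len(__import__('sys').argv)>2: save(__import__('sys').argv[2],p)
E
python3 br.py 10.4 w3.png
python3 - <<'E'
from h import *
p0,R0,o=pose(); print(o['q'].round(2))
rel([(B(-230,-45,150),9.3,17),(B(-160,-45,120),9.3,17)],True)
E
```

```text
opening 0.5311321714199405 [-0.5  0.1 -1.8] grasp [ 0.404  -0.2764  0.1657]
-60 723 [-5.8  6.5] [-5.4  0.9  6.4]
-50 4068 [-17.2  18.2] [-22.7   6.3   9.7]
-40 2231 [-20.1  21.5] [ 8.3  9.3 10. ]
-30 1898 [-20.5  21.7] [ 8.7  9.4 10. ]
-20 1650 [-20.8  22.2] [8.7 9.4 9.9]
-10 1435 [-20.7  22.7] [8.7 9.3 9.9]
0 1255 [-20.4  22.4] [8.7 9.3 9.8]
10 1080 [-20.1  22. ] [8.7 9.3 9.8]
20 972 [-20.1  22.1] [8.7 9.3 9.7]
30 858 [-19.8  22.2] [8.7 9.2 9.7]
40 759 [-19.9  22.3] [8.7 9.2 9.6]
50 223 [-20.4  22.4] [8.6 9.1 9.5]
[-1.01 -0.02  2.05  0.32  1.03 -2.91]
t 9.075 p [ 0.4192 -0.2735  0.1135] F [-0.6  1.1 -1.7] open 0.529
[32.9, 214.9, 59.2] [0.68, -0.3, -0.02]
[81.7, 214.2, 117.6] [0.68, -0.3, -0.02]
```

The brush hangs level, with its top at grasp +9.3 mm and its bottom at -36.7 mm. Its centre is 23–24 mm ahead of the grasp point. Now I carry it to the front of the organiser.

{"name": "step_arm", "arguments": {"motion": [[0,30,5,0,0,0,255],[5,70,15,0,0,0,255],[10,115,30,0,0,0,255],[20,160,45,0,0,0,255],[33,200,59,1,0,0,255],[50,215,80,1,0,0,255],[65,214,100,1,0,0,255],[80,214,118,1,0,0,255],[80,214,118,1,0,0,255],[80,214,118,1,0,0,255]]}}

```text
time_s: 10.32
eef_pos: [0.5155, -0.04, 0.07]
eef_rot: [0.799, -0.046, 0.596, 0.063]
wrist_force: [-0.7, -0.5, -1.4]
opening: 0.53
```

```bash
python3 - <<'E'
from h import *
p0,R0,o=pose(); print(o['q'].round(2))
rel([(B(-100,-42,113),9.3,17),(B(-46,-42,111),9.3,17),(B(-46,-42,80),9.3,17),(B(-36,-42,50),9.3,17),(B(-36,-42,42),9.3,17)],True)
E
```

```text
[-0.42  0.03  2.1   0.22  0.78 -2.29]
t 10.325 p [ 0.5155 -0.04    0.07  ] F [-0.7 -0.5 -1.4] open 0.53
[25.7, 4.0, 55.8] [-0.3, -0.37, 0.01]
[43.1, 4.2, 107.0] [-0.3, -0.37, 0.01]
[72.8, 4.2, 98.1] [-0.3, -0.37, 0.01]
[104.4, 4.2, 99.1] [-0.3, -0.37, 0.01]
[112.1, 4.2, 96.8] [-0.3, -0.37, 0.01]
```

{"name": "step_arm", "arguments": {"motion": [[8,2,18,0,0,0,255],[17,4,37,0,0,0,255],[26,4,56,0,0,0,255],[31,4,70,0,0,0,255],[36,4,85,0,0,0,255],[40,4,97,0,0,0,255],[43,4,107,0,0,0,255],[43,4,107,0,0,0,255],[43,4,107,0,0,0,255]]}}

```text
time_s: 11.45
eef_pos: [0.6292, -0.0184, 0.0605]
eef_rot: [0.8, -0.047, 0.595, 0.063]
wrist_force: [1.1, -0.1, -1.9]
opening: 0.528
```

```bash
python3 - <<'E'
from h import *
p,d,X,c,T=cam('scene'); save('s3.png',p[80:330,130:330],2.4)
rel([(B(-46,-42,111),9.3,17),(B(-46,-42,80),9.3,17),(B(-36,-42,50),9.3,17),(B(-36,-42,42),9.3,17)],True)
E
```

```text
t 11.5 p [ 0.6291 -0.0185  0.0606] F [-0.1 -0.3 -1.7] open 0.529
[0.9, 0.8, -1.1] [-0.29, -0.28, 0.08]
[30.6, 0.8, -10.0] [-0.29, -0.28, 0.08]
[62.2, 0.8, -9.0] [-0.29, -0.28, 0.08]
[69.9, 0.8, -11.4] [-0.29, -0.28, 0.08]
```

View pics/s3.png

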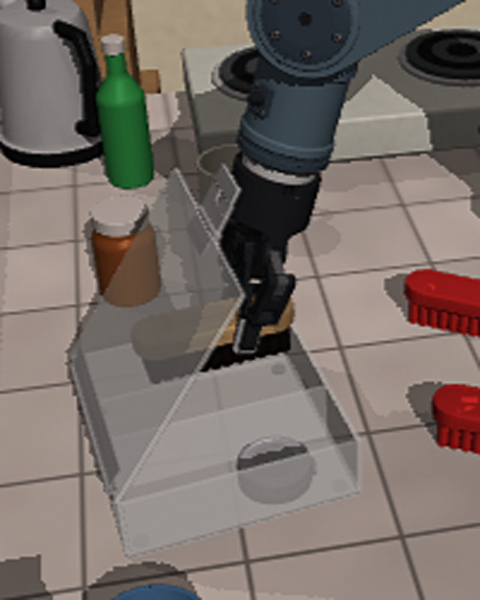

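The brush is under the lid at about (215,335), clear of the lid, and the gripper is clear of the latch at (220,200). I lower it while drifting away from the front wall.

{"name": "step_arm", "arguments": {"motion": [[9,1,-1,0,0,0,255],[17,1,-1,0,0,0,255],[25,1,-2,0,0,0,255],[33,1,-2,0,0,0,255],[43,1,-5,0,0,0,255],[53,1,-7,0,0,0,255],[62,1,-9,0,0,0,255],[66,1,-10,0,0,0,255],[66,1,-10,0,0,0,255]]}}

```text
time_s: 12.62
eef_pos: [0.6387, -0.016, -0.0057]
eef_rot: [0.8, -0.047, 0.595, 0.063]
wrist_force: [-0.1, 0.4, -1.8]
opening: 0.528
```

```bash
python3 - <<'E'
from h import *
rel([(B(-36,-42,42),9.3,17),(B(-36,-42,40),9.3,17)],True)
E
python3 br.py 9.3
```

```text
t 12.625 p [ 0.6387 -0.016  -0.0057] F [-0.1  0.4 -1.8] open 0.528
[3.6, -0.1, -1.7] [-0.29, -0.28, 0.08]
[5.5, -0.1, -2.2] [-0.29, -0.28, 0.08]
opening 0.5283018096638609 [-0.1  0.4 -1.8] grasp [ 0.6233 -0.0184  0.046 ]
-60 725 [-5.9  6.4] [-5.4  0.9  6.6]
-50 3609 [-17.3  18.1] [-6.   7.4  9.6]
-40 2219 [-20.2  21.3] [ 8.2  9.3 10. ]
-30 1914 [-20.6  21.7] [ 8.7  9.4 10. ]
-20 1636 [-20.7  22.4] [8.7 9.3 9.9]
-10 1453 [-20.9  23. ] [8.5 9.3 9.8]
0 1247 [-20.5  22.6] [8.7 9.3 9.8]
10 1078 [-20.   22.1] [8.7 9.3 9.7]
20 959 [-19.9  22.2] [8.7 9.2 9.7]
30 878 [-19.7  22.1] [8.7 9.2 9.7]
40 743 [-19.7  22.3] [8.7 9.2 9.6]
50 224 [-19.4  22.6] [8.6 9.1 9.5]
```

{"name": "step_arm", "arguments": {"motion": [[1,0,0,0,0,0,255],[2,0,-1,0,0,0,255],[3,0,-1,0,0,0,255],[3.5,0,-1,0,0,0,255],[3.5,0,-1,0,0,0,255]]}}

```text
time_s: 13.3
eef_pos: [0.6389, -0.0161, -0.009]
eef_rot: [0.8, -0.047, 0.595, 0.063]
wrist_force: [-0.8, 1.2, -1.7]
opening: 0.526
```

{"name": "step_arm", "arguments": {"motion": [[0.5,0,0,0,0,0,255],[1,0,0,0,0,0,255],[1,0,0,0,0,0,255]]}}

```text
time_s: 13.68
eef_pos: [0.6394, -0.016, -0.0096]
eef_rot: [0.8, -0.047, 0.595, 0.063]
wrist_force: [-2.5, -0.0, 2.7]
opening: 0.528
```

The force changed from -1.7 to +2.7 N, so the bristles are on the floor. I open only part way, to stay inside the bay walls.

{"name": "step_arm", "arguments": {"motion": [[1,0,0,0,0,0,120],[1,0,0,0,0,0,105],[1,0,0,0,0,0,90],[1,0,0,0,0,0,75],[1,0,0,0,0,0,75],[1,0,0,0,0,0,75]]}}

```text
time_s: 14.42
eef_pos: [0.6395, -0.0159, -0.011]
eef_rot: [0.8, -0.047, 0.595, 0.063]
wrist_force: [0.3, 0.4, -1.0]
opening: 0.705
```

```bash
python3 br.py 9.3 | head -4
python3 - <<'E'
from h import *
rel([(B(-37,-42,70),9.3,17),(B(-45,-42,110),9.3,17),(B(-160,-42,140),9.3,17),(B(-230,-42,250),9.3,10)],True)
E
```

```text
opening 0.7049185134672008 [ 0.3  0.4 -1. ] grasp [ 0.6241 -0.0184  0.0408]
-60 454 [-5.4  5.4] [-2.1  2.8  7.5]
-50 3599 [-17.4  17.7] [-2.8  8.6 10.9]
-40 2252 [-20.4  21.1] [ 9.4 10.5 11.2]
t 14.475 p [ 0.6395 -0.016  -0.0109] F [0.7 0.  0.2] open 0.709
[-28.7, -0.0, 6.2] [-0.29, -0.24, 0.09]
[-69.3, -0.1, 10.0] [-0.29, -0.24, 0.09]
[-131.2, -0.7, -91.4] [-0.29, -0.24, 0.09]
[-257.1, -1.1, -133.3] [-0.3, 6.76, 0.08]
```

{"name": "step_arm", "arguments": {"motion": [[-10,0,2,0,0,0,75],[-29,0,6,0,0,0,75],[-50,0,8,0,0,0,75],[-69,0,10,0,0,0,75],[-85,0,-15,0,0,0,75],[-105,0,-50,0,0,0,75],[-131,0,-91,0,0,0,150],[-180,0,-110,0,3,0,255],[-257,0,-133,0,7,0,255],[-257,0,-133,0,7,0,255]]}}

```text
time_s: 15.72
eef_pos: [0.4417, -0.0486, 0.2018]
eef_rot: [0.764, -0.052, 0.64, 0.058]
wrist_force: [0.1, -0.1, -0.2]
opening: 0.0
```

```bash
cat > look.py <<'E'
from h import *
import sys
# lid & latch angles, brush pose in organiser frame
for n in('scene','top'):
    p,d,X,c,T=cam(n); a=np.radians(BY); q=X[...,:2]-BX
    L=np.stack([q@[np.cos(a),np.sin(a)],q@[-np.sin(a),np.cos(a)],X[...,2]],-1)*1000
    r=np.hypot(105-L[...,0],L[...,2]-67); al=np.arctan2(L[...,2]-67,105-L[...,0])
    k=(r>60)&(r<200)&(np.abs(L[...,1])<98)&(L[...,2]>(90 if np.nanmedian(al[(r>150)&(r<200)&(L[...,2]>90)&(np.abs(L[...,1])<98)] if ((r>150)&(r<200)&(L[...,2]>90)&(np.abs(L[...,1])<98)).sum()>50 else [0])>.3 else 60))&(al<1.15)&(al>-.1)
    print(n,'lid ~',np.percentile(al[k],[10,50,90]).round(3),k.sum())
    hsv=cv2.cvtColor(p,cv2.COLOR_RGB2HSV)
    m=(hsv[...,0]>8)&(hsv[...,0]<25)&(hsv[...,1]>60)&(np.abs(L[...,0])<101)&(np.abs(L[...,1]+40)<58)&(L[...,2]>10)&(L[...,2]<90)
    if m.sum()>50: print(' brush',m.sum(),cv2.minAreaRect(L[m][:,:2].astype(np.float32)),np.percentile(L[m][:,2],[10,50,90]).round(1))
    k=(np.abs(L[...,1])<21)&(r>216)&(r<262)&(L[...,2]>15)
    if k.sum(): print(' latch r,ang,x,z',k.sum(),np.percentile(r[k],95).round(1),np.median(al[k]).round(3),np.percentile(L[k][:,0],[5,50,95]).round(1),np.percentile(L[k][:,2],[5,50,95]).round(1))
    if len(sys.argv)>1 and n=='scene': save(sys.argv[1],p[80:330,130:330],2.4)
E
python3 look.py s4.png
python3 - <<'E'
from h import *
p0,R0,o=pose(); print(o['q'].round(2))
E
```

```text
scene lid ~ [0.978 0.985 0.993] 3071
 brush 753 ((-26.918689727783203, -41.260379791259766), (112.90164947509766, 49.67863082885742), 0.11425948143005371) [37.  49.9 52.3]
 latch r,ang,x,z 232 257.0 0.988 [-35.6 -25.9 -15.7] [248.2 265.2 282.1]
top lid ~ [0.994 1.    1.017] 978
 brush 845 ((-7.045989990234375, -43.382781982421875), (139.4800567626953, 49.352962493896484), 0.807330310344696) [49.7 52.6 55.2]
 latch r,ang,x,z 104 259.3 0.995 [-37.  -30.  -13.4] [248.6 275.3 285.1]
[-0.46 -0.28  2.05  0.1   1.22 -2.21]
```

View pics/s4.png

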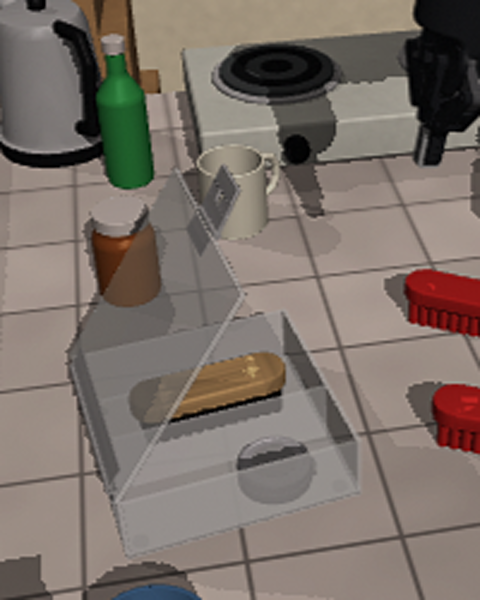

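The brush lies lengthwise in the bay, with its top at about 51 mm. The lid is at 0.985 and the latch lies in the lid's plane. Next I plan the lid push behind the free edge at y = -70 mm, clear of the latch.

```bash
cat > lid.py <<'E'
from kin import *
import sys
def tipP(al,s=190,off=0,y=-70,lift=0):
    return B(105-s*np.cos(al)+(2.5+off)*np.sin(al)+11,y,67+s*np.sin(al)+(2.5+off)*np.cos(al)+lift)
Rg=Rt(9.3,0)
def pts(als,**k): return [(tipP(a,**k)+Rg[:,0]*.034,9.3,0) for a in als]
E
python3 - <<'E'
from lid import *
q=ctrl.get_obs()['q']
P=[(B(-60,-70,310)+Rg[:,0]*.034,9.3,0)]+pts([.985],off=20,lift=60)+pts([.985],off=15)+pts([.985])+pts([.0])
for p in P: q,e=ik(p[0],Rg,q); print(q.round(2),round(e,4))
rel(P)
E
```

```text
[-0.28  0.2   1.43  0.    1.51 -2.01] 0.0
[-0.22  0.4   1.2   0.    1.54 -1.96] 0.0
[-0.22  0.43  1.29 -0.    1.42 -1.96] 0.0
[-0.23  0.41  1.33 -0.    1.4  -1.97] 0.0
[-0.29  0.41  1.68 -0.    1.05 -2.02] 0.0
t 15.825 p [ 0.4416 -0.0483  0.2   ] F [-0.1  0.1 -0.7] open -0.003
[-46.9, -27.5, 170.3] [-0.32, 10.05, 0.25]
[-19.2, -26.9, 256.5] [-0.32, 10.05, 0.25]
[41.9, -26.7, 241.5] [-0.32, 10.05, 0.25]
[47.9, -26.7, 227.7] [-0.32, 10.05, 0.25]
[187.5, -26.7, 114.6] [-0.32, 10.05, 0.25]
```

{"name": "step_arm", "arguments": {"motion": [[-35,-10,20,0,3,0,255],[-60,-20,60,0,6,0,255],[-60,-27,110,0,10,0,255],[-50,-27,170,0,10,0,255],[-35,-27,220,0,10,0,255],[-20,-27,256,0,10,0,255],[10,-27,250,0,10,0,255],[40,-27,242,0,10,0,255],[40,-27,242,0,10,0,255],[40,-27,242,0,10,0,255]]}}

```text
time_s: 17.08
eef_pos: [0.6875, -0.0357, 0.199]
eef_rot: [0.704, -0.056, 0.706, 0.055]
wrist_force: [0.8, -0.6, 0.1]
opening: 0.005
```

```bash
python3 - <<'E'
from lid import *
rel(pts([.985,.93,.87,.8,.73,.66,.59,.52]))
print(ctrl.get_obs()['wrist_force'])
E
```

```text
t 17.075 p [ 0.6875 -0.0357  0.199 ] F [ 0.8 -0.6  0.1] open 0.005
[6.4, -0.9, -12.2] [-0.31, -0.21, 0.02]
[12.3, -0.9, -20.8] [-0.31, -0.21, 0.02]
[19.3, -0.9, -29.8] [-0.31, -0.21, 0.02]
[28.1, -1.0, -39.8] [-0.31, -0.21, 0.02]
[37.6, -1.0, -49.1] [-0.31, -0.21, 0.02]
[47.8, -1.1, -57.7] [-0.31, -0.21, 0.02]
[58.5, -1.1, -65.6] [-0.31, -0.21, 0.02]
[69.7, -1.2, -72.7] [-0.31, -0.21, 0.02]
[ 0.78273619 -0.63306356  0.14712579]
```

{"name": "step_arm", "arguments": {"motion": [[3,-1,-6,0,0,0,255],[6,-1,-12,0,0,0,255],[9,-1,-16,0,0,0,255],[12,-1,-21,0,0,0,255],[16,-1,-25,0,0,0,255],[19,-1,-30,0,0,0,255],[24,-1,-35,0,0,0,255],[28,-1,-40,0,0,0,255],[33,-1,-44,0,0,0,255],[37,-1,-49,0,0,0,255]]}}

```text
time_s: 18.32
eef_pos: [0.6384, -0.0444, 0.1612]
eef_rot: [0.703, -0.056, 0.706, 0.055]
wrist_force: [2.7, 0.7, 0.4]
opening: -0.001
```

```bash
python3 look.py
python3 - <<'E'
from lid import *
rel(pts([.73,.66,.59,.52,.45,.38,.31]))
E
```

```text
scene lid ~ [0.739 0.749 0.762] 3729
 brush 342 ((-49.280616760253906, -27.822738647460938), (80.94253540039062, 34.37690734863281), 28.586563110351562) [35.  48.6 51.7]
 latch r,ang,x,z 407 257.7 0.754 [-80.7 -60.8 -13.3] [215.1 236.5 288.2]
top lid ~ [0.75  0.76  0.782] 271
t 18.425 p [ 0.6376 -0.0444  0.1608] F [ 0.6 -0.3  0.2] open -0.002
[-0.8, -0.3, 1.4] [-0.31, -0.34, -0.03]
[9.3, -0.4, -7.2] [-0.31, -0.34, -0.03]
[20.1, -0.4, -15.1] [-0.31, -0.34, -0.03]
[31.3, -0.5, -22.1] [-0.31, -0.34, -0.03]
[43.0, -0.5, -28.4] [-0.31, -0.34, -0.03]
[55.2, -0.5, -33.9] [-0.31, -0.34, -0.03]
[67.6, -0.6, -38.5] [-0.31, -0.34, -0.03]
```

The lid follows the tip (about 0.745) with the latch still in its plane, and forces stay under 3 N. I continue.

{"name": "step_arm", "arguments": {"motion": [[4,0,-3,0,0,0,255],[9,0,-7,0,0,0,255],[15,0,-11,0,0,0,255],[20,0,-15,0,0,0,255],[26,0,-19,0,0,0,255],[31,0,-22,0,0,0,255],[37,0,-25,0,0,0,255],[43,0,-28,0,0,0,255],[49,0,-31,0,0,0,255],[55,0,-34,0,0,0,255]]}}

```text
time_s: 19.68
eef_pos: [0.6048, -0.0498, 0.1064]
eef_rot: [0.704, -0.056, 0.706, 0.055]
wrist_force: [1.0, -0.5, 0.9]
opening: 0.001
```

```bash
python3 look.py | grep -v brush
python3 - <<'E'
from lid import *
rel(pts([.38,.31,.24,.17,.10,.05,.02,0]))
E
```

```text
scene lid ~ [0.391 0.403 0.423] 4161
 latch r,ang,x,z 374 255.1 0.405 [-129.5 -104.6  -49.8] [151.7 163.8 233.1]
top lid ~ [0.399 0.419 0.45 ] 754
t 19.775 p [ 0.604  -0.0496  0.1058] F [-0.  -0.3  0.2] open -0.001
[-0.0, -0.6, -0.2] [-0.31, -0.32, -0.04]
[12.4, -0.6, -4.8] [-0.31, -0.32, -0.04]
[25.2, -0.6, -8.5] [-0.31, -0.32, -0.04]
[38.2, -0.7, -11.3] [-0.31, -0.32, -0.04]
[51.4, -0.7, -13.2] [-0.31, -0.32, -0.04]
[60.8, -0.7, -14.0] [-0.31, -0.32, -0.04]
[66.5, -0.7, -14.2] [-0.31, -0.32, -0.04]
[70.3, -0.7, -14.3] [-0.31, -0.32, -0.04]
```

{"name": "step_arm", "arguments": {"motion": [[6,0,-2,0,0,0,255],[12,0,-5,0,0,0,255],[19,0,-7,0,0,0,255],[25,0,-9,0,0,0,255],[32,0,-10,0,0,0,255],[38,0,-11,0,0,0,255],[44,0,-12,0,0,0,255],[50,0,-13,0,0,0,255],[55,0,-14,0,0,0,255],[60,0,-14,0,0,0,255]]}}

```text
time_s: 21.02
eef_pos: [0.5907, -0.052, 0.0466]
eef_rot: [0.703, -0.056, 0.706, 0.055]
wrist_force: [-1.6, -0.5, 1.0]
opening: 0.0
```

{"name": "step_arm", "arguments": {"motion": [[2,0,0,0,0,0,255],[4,0,0,0,0,0,255],[6,0,0,0,0,0,255],[7,0,0,0,0,0,255],[8,0,0,0,0,0,255],[8,0,0,0,0,0,255]]}}

```text
time_s: 21.78
eef_pos: [0.5908, -0.052, 0.0389]
eef_rot: [0.704, -0.056, 0.706, 0.055]
wrist_force: [0.9, 0.5, -0.6]
opening: -0.001
```

```bash
python3 look.py | grep -v brush
python3 - <<'E'
from lid import *
rel(pts([0]))
E
```

```text
scene lid ~ [0.191 0.465 0.586] 412
 latch r,ang,x,z 235 256.1 0.026 [-150.9 -132.2 -112.7] [69.7 73.  76. ]
t 21.875 p [ 0.5908 -0.052   0.0389] F [0.4 0.3 0.1] open 0.002
[3.4, -0.3, -1.3] [-0.3, -0.22, 0.01]Traceback (most recent call last):
  File "look.py", line 9, in <module>
    print(n,'lid ~',np.percentile(al[k],[10,50,90]).round(3),k.sum())
                    ~~~~~~~~~~~~~^^^^^^^^^^^^^^^^^^
    return _quantile_unchecked(
        a, q, axis, out, overwrite_input, method, keepdims, weights)
    return _ureduce(a,
                    func=_quantile_ureduce_func,
    ...<5 lines>...
                    overwrite_input=overwrite_input,
                    method=method)
    r = func(a, **kwargs)
    result = _quantile(arr,
                       quantiles=q,
    ...<2 lines>...
                       out=out,
                       weights=wgt)
    slices_having_nans = np.isnan(arr[-1, ...])
                                  ~~~^^^^^^^^^
IndexError: index -1 is out of bounds for axis 0 with size 0
```

{"name": "step_arm", "arguments": {"motion": [[1,0,0,0,0,0,255],[2,0,0,0,0,0,255],[3,0,-1,0,0,0,255],[3,0,-1,0,0,0,255]]}}

```text
time_s: 22.38
eef_pos: [0.5909, -0.052, 0.037]
eef_rot: [0.704, -0.056, 0.706, 0.055]
wrist_force: [1.5, 1.8, 5.3]
opening: 0.0
```

{"name": "step_arm", "arguments": {"motion": [[1,0,0,0,0,0,255],[2,0,0,0,0,0,255],[2,0,0,0,0,0,255]]}}

```text
time_s: 22.75
eef_pos: [0.591, -0.0522, 0.0369]
eef_rot: [0.704, -0.056, 0.706, 0.055]
wrist_force: [-6.2, 2.7, 19.5]
opening: -0.002
```

The force rises against a firm stop at an unchanged height, so the lid is shut. I retreat and plan the latch press.

```bash
cat > latch.py <<'E'
from kin import *
def tp(phid,th,r,off=0):
    f,t=np.radians([phid,th]); n=np.array([-np.cos(f),np.sin(f)]); u=np.array([-np.sin(f),-np.cos(f)])
    x,z=np.array([-108.5,67])+r*u+n*(2+off+11*abs(np.cos(t+f)))
    return B(x,0,z)+Rt(9.3,th)[:,0]*.034
E
python3 - <<'E'
from latch import *
q=ctrl.get_obs()['q']
for th in(15,25,35):
    for ph,r,off in((90,30,60),(90,30,0),(45,34,0),(0,38,0)):
        q,e=ik(tp(ph,th,r,off),Rt(9.3,th),q); print(th,ph,q.round(2),round(e,4))
p0,R0,o=pose(); rel([(p0+[0,0,.08],9.3,0),(tp(90,25,30,70),9.3,25)])
E
```

```text
15 90 [-0.29 -0.    2.05  0.15  0.86 -2.11] 0.0
15 90 [-0.29  0.11  2.08  0.17  0.72 -2.14] 0.0
15 45 [-0.29  0.17  2.09  0.19  0.66 -2.16] 0.0
15 0 [-0.27  0.24  2.05  0.19  0.62 -2.15] 0.0
25 90 [-0.35 -0.09  2.18  0.33  0.7  -2.3 ] 0.0
25 90 [-0.35  0.04  2.21  0.41  0.54 -2.41] 0.0
25 45 [-0.35  0.11  2.21  0.47  0.48 -2.47] 0.0
25 0 [-0.33  0.19  2.18  0.5   0.43 -2.48] 0.0
35 90 [-0.43 -0.17  2.31  0.64  0.57 -2.63] 0.0
35 90 [-0.43 -0.    2.33  0.88  0.43 -2.9 ] 0.0
35 45 [-0.42  0.1   2.33  1.06  0.37 -3.09] 0.0
35 0 [-0.4   0.18  2.29  1.16  0.34  3.1 ] 0.0
t 22.75 p [ 0.591  -0.0522  0.0369] F [-6.2  2.7 19.5] open -0.002
[-80.0, -0.1, -0.2] [-0.29, -0.11, 0.05]
[-75.9, 69.5, -52.1] [-0.27, -25.11, 0.11]
```

{"name": "step_arm", "arguments": {"motion": [[-15,0,0,0,0,0,255],[-50,0,0,0,0,0,255],[-80,10,0,0,0,0,255],[-80,30,-20,0,-8,0,255],[-78,50,-40,0,-17,0,255],[-76,69,-52,0,-25,0,255],[-76,69,-52,0,-25,0,255],[-76,69,-52,0,-25,0,255]]}}

```text
time_s: 23.75
eef_pos: [0.5294, 0.0071, 0.1116]
eef_rot: [0.84, -0.043, 0.537, 0.065]
wrist_force: [-0.6, 0.2, 1.1]
opening: -0.001
```

```bash
python3 - <<'E'
from latch import *
rel([(tp(90,25,30,70),9.3,25),(tp(90,25,30,12),9.3,25)])
p,d,X,c,T=cam('scene'); save('s5.png',p[150:330,130:330],3)
a=np.radians(BY); q=X[...,:2]-BX; L=np.stack([q@[np.cos(a),np.sin(a)],q@[-np.sin(a),np.cos(a)],X[...,2]],-1)*1000
for nm,k in(('lid',(np.abs(L[...,0])<98)&(np.abs(L[...,1])<95)&(L[...,2]>60)&(L[...,2]<90)),('latch',(L[...,0]<-112)&(L[...,0]>-155)&(np.abs(L[...,1])<20)&(L[...,2]>45)&(L[...,2]<85))):
    A=L[k]; f=np.polyfit(A[:,0],A[:,2],1); print(nm,len(A),'z=',f.round(3),np.median(A[:,2]),np.percentile(A[:,0],[1,99]))
E
```

```text
t 23.75 p [0.5294 0.0071 0.1116] F [-0.6  0.2  1.1] open -0.001
[-1.2, 1.4, 0.2] [-0.26, -0.15, 0.22]
[51.4, 1.5, -24.2] [-0.26, -0.15, 0.22]
lid 5359 z= [2.0000e-03 6.9615e+01] 69.61851958336173 [-95.91929659  96.15507072]
latch 211 z= [-0.085 59.431] 70.71954748340981 [-152.73908344 -112.86563536]
```

View pics/s5.png

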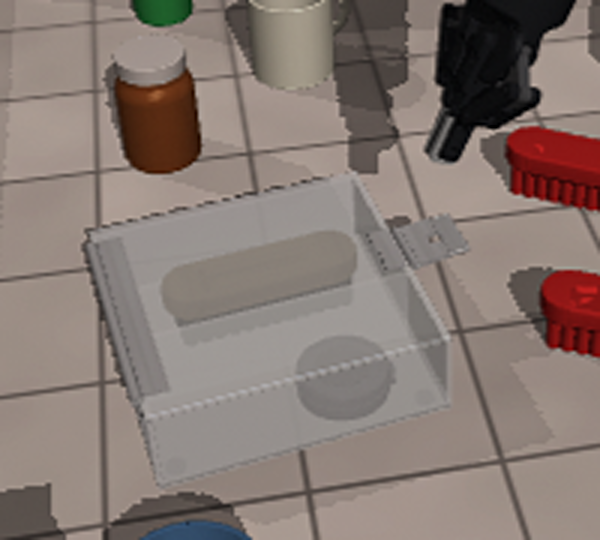

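The lid is flat (z = 69.6 mm, slope 0.002). The brush is inside and the latch sticks out at (430,240), at about 1.65 rad. I lower to just above the latch.

{"name": "step_arm", "arguments": {"motion": [[20,1,-10,0,0,0,255],[40,1,-19,0,0,0,255],[51,1,-24,0,0,0,255],[51,1,-24,0,0,0,255]]}}

```text
time_s: 24.3
eef_pos: [0.5278, 0.0086, 0.0533]
eef_rot: [0.839, -0.042, 0.538, 0.066]
wrist_force: [-0.1, -0.2, -0.1]
opening: 0.001
```

```bash
python3 - <<'E'
from latch import *
rel([(tp(ph,25,30+8*(90-ph)/90),9.3,25) for ph in(90,75,60,45,30,15,5,0)])
E
```

```text
t 24.3 p [0.5278 0.0086 0.0533] F [-0.1 -0.2 -0.1] open 0.001
[9.9, -0.3, -3.5] [-0.29, -0.31, 0.1]
[19.3, -0.4, -9.3] [-0.29, -0.31, 0.1]
[28.6, -0.4, -11.8] [-0.29, -0.31, 0.1]
[34.9, -0.3, -12.9] [-0.29, -0.31, 0.1]
[42.1, -0.3, -12.7] [-0.29, -0.31, 0.1]
[50.0, -0.3, -10.5] [-0.29, -0.31, 0.1]
[55.4, -0.3, -7.6] [-0.29, -0.31, 0.1]
[58.0, -0.3, -5.8] [-0.29, -0.31, 0.1]
```

{"name": "step_arm", "arguments": {"motion": [[5,0,-2,0,0,0,255],[10,0,-4,0,0,0,255],[15,0,-7,0,0,0,255],[19,0,-9,0,0,0,255],[24,0,-11,0,0,0,255],[29,0,-12,0,0,0,255],[32,0,-12,0,0,0,255],[35,0,-13,0,0,0,255],[39,0,-13,0,0,0,255],[42,0,-13,0,0,0,255]]}}

```text
time_s: 25.55
eef_pos: [0.5329, 0.0098, 0.0098]
eef_rot: [0.84, -0.042, 0.538, 0.066]
wrist_force: [-1.2, -0.3, 1.4]
opening: -0.001
```

```bash
python3 - <<'E'
from latch import *
rel([(tp(ph,25,30+8*(90-ph)/90),9.3,25) for ph in(30,15,5,0)])
E
```

```text
t 25.55 p [0.5329 0.0098 0.0098] F [-1.2 -0.3  1.4] open -0.001
[0.4, -0.6, 0.7] [-0.28, -0.26, 0.13]
[8.4, -0.6, 2.9] [-0.28, -0.26, 0.13]
[13.7, -0.6, 5.7] [-0.28, -0.26, 0.13]
[16.3, -0.6, 7.6] [-0.28, -0.26, 0.13]
```

{"name": "step_arm", "arguments": {"motion": [[3,0,1,0,0,0,255],[6,0,2,0,0,0,255],[9,0,3,0,0,0,255],[12,0,5,0,0,0,255],[14,0,6,0,0,0,255],[16,0,8,0,0,0,255],[16,0,8,0,0,0,255]]}}

```text
time_s: 26.42
eef_pos: [0.5451, 0.0122, -0.002]
eef_rot: [0.839, -0.042, 0.539, 0.067]
wrist_force: [-11.3, -2.6, 7.3]
opening: -0.002
```

{"name": "step_arm", "arguments": {"motion": [[0.5,0,1,0,0,0,255],[1,0,2,0,0,0,255],[1,0,2,0,0,0,255]]}}

```text
time_s: 26.8
eef_pos: [0.5455, 0.0127, -0.0028]
eef_rot: [0.838, -0.042, 0.54, 0.067]
wrist_force: [-21.4, -7.6, 14.8]
opening: -0.004
```

The force climbs to 21 N with almost no movement, so the latch is against its stop. I back straight off and then up.

{"name": "step_arm", "arguments": {"motion": [[-4,0,-9,0,0,0,255],[-10,0,-22,0,0,0,255],[-17,0,-36,0,0,0,255],[-25,0,-54,0,0,0,255],[-60,0,-50,0,0,0,255],[-120,0,-40,0,0,0,255],[-170,0,-40,0,0,0,255],[-170,0,-40,0,0,0,255]]}}

```text
time_s: 27.8
eef_pos: [0.4448, -0.0062, 0.1418]
eef_rot: [0.842, -0.045, 0.533, 0.064]
wrist_force: [0.2, 0.6, -0.5]
opening: -0.003
```

```bash
python3 - <<'E'
from latch import *
o=ctrl.get_obs(); print(o['time_s'],o['eef_pos'],o['wrist_force'].round(1))
S={}
for n in('scene','top'):
    p,d,X,c,T=cam(n); S[n]=p
    a=np.radians(BY); q=X[...,:2]-BX; L=np.stack([q@[np.cos(a),np.sin(a)],q@[-np.sin(a),np.cos(a)],X[...,2]],-1)*1000
    k=(np.abs(L[...,0])<98)&(np.abs(L[...,1])<95)&(L[...,2]>60)&(L[...,2]<90)
    if k.sum()>50: A=L[k]; print(n,'lid',len(A),np.polyfit(A[:,0],A[:,2],1).round(3))
    k=(L[...,0]<-98)&(L[...,0]>-160)&(np.abs(L[...,1])<20)&(L[...,2]>15)&(L[...,2]<85); A=L[k]
    print(n,'front |y|<20',len(A)); 
    for z in range(15,80,8):
        kk=(A[:,2]>=z)&(A[:,2]<z+8)
        if kk.any(): print('  z',z,kk.sum(),np.percentile(A[kk,0],[5,50,95]).round(1))
    P0=np.load('/tmp/%s.npz'%n)['p']; df=np.abs(P0.astype(int)-p).sum(-1)>90; ys,xs=np.nonzero(df)
im=np.hstack([cv2.resize(S['top'][90:210,195:325],(400,370)),cv2.resize(S['scene'][130:330,130:350],(400,370))]); save('fin.png',im)
E
```

```text
27.8 [ 0.44478715 -0.0062361   0.14184096] [ 0.2  0.6 -0.5]
scene lid 5358 [2.0000e-03 6.9589e+01]
scene front |y|<20 84
  z 63 64 [-113.1 -107.2  -98.7]
  z 71 20 [-111.5 -103.4 -100.1]
top lid 5883 [2.0000e-03 7.1248e+01]
top front |y|<20 165
  z 23 7 [-111.6 -111.1 -110.6]
  z 31 13 [-111.8 -111.2 -109.9]
  z 39 14 [-112.1 -111.  -110. ]
  z 47 13 [-111.5 -110.7 -110.1]
  z 55 9 [-112.  -111.3 -110.8]
  z 63 42 [-112.4 -107.2  -99.3]
  z 71 67 [-111.8 -105.   -98.8]
```

View pics/fin.png

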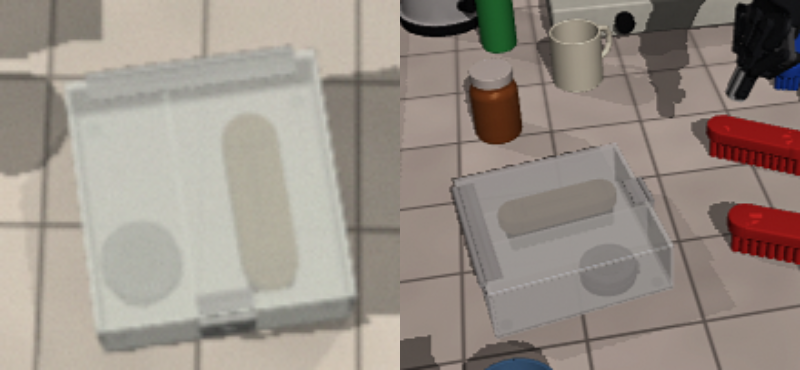

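The latch plate is vertical: x = -111 mm at every height from 23 to 63 mm, seen at (228,315). The lid is flat and the brush is lengthwise in the wide bay at (260,205). The robot is clear, so I hand in.

```bash
python3 -c "
from bench import ctrl
print(ctrl.hand_in())"
```

```text
the job is handed in; nothing more can be done
None
```

The beech brush is put away and the job was handed in at about 28 s of the 72 s allowed. It stands on its bristles, lengthwise, in the empty wide bay; the lid is shut and the latch is pressed flat.

**Last checks**
- **Brush:** it stands level in the bay, with its top at about 51 mm (5 mm floor plus 46 mm brush). It touched down with about 4 N.
- **Lid:** it lies flat at 69.6 mm with a slope of 0.002. The stop was felt at about 20 N, with the latch still up.
- **Latch:** the plate hangs vertically at organiser x = -111 mm over its whole height. The last press reached about 21 N at the stop.
- **Robot:** it stands clear, touching nothing.

**What went wrong or disagreed**
- **First grasp missed:** the real fingertips are about 34 mm short of the reported TCP. The fingers slid up onto the brush's back with about 13 N. The brush stayed upright and moved no more than about 2 mm. I measured the offset with two cameras and corrected every later move for it.
- **Grasp tilt changed:** joint 6 reached its limit (-3.12 rad) at the 40° grasp tilt I first tried. I used 17° instead and gripped the brush about 24 mm off its centre.
- **Camera mismatch:** the top camera read the lid about 1.6 mm higher than the scene camera, which is within calibration.
- **Other objects:** I never meant to touch them, and those in the last picture look in place. I made no separate measurement to confirm that nothing moved.

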